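# Roll the vial stoppers home

### The arm

A 6-joint arm with a two-finger parallel gripper is mounted at the origin on the work surface. World frame = base frame: x ahead of the robot, y to its left, z up, the work surface at z = 0. Lengths are in m, angles in rad, forces in N, time in s.
With the tool pointing down it reaches from about 0.35 to 0.775 m from the base axis. Payload 7.3 kg.
Tool frame: the origin (TCP) lies midway between the tips of the shut fingers; the grasp point (between the pads) lies 19 mm behind it; x points along the fingers, z is the direction in which the jaws open and shut, and the axes are right-handed (so a half turn about x gives the same grasp; the last joint's range is limited). The gripper opens to 92 mm and grips with 3 to 60 N. Pads are 19 mm wide; open, the fingers measure 130 mm over their backs; the gripper's body (75 mm by 190 mm) begins 47 mm behind the grasp point.
Start: joints at [1.06, 0.342, 1.524, -0, 1.275, -0.146], TCP at [0.187, 0.49, 0.201] pointing down, gripper open.
Joint ranges: [-2.53, 2.53], [-0.77, 2.02], [0.04, 2.7], [-1, 4.14], [0.28, 2.66], [-3.11, 3.11]. Speed limits (rad/s): [2.57, 2.57, 3.14, 3.14, 3.14, 3.14].

### API

Orientations are given as a unit quaternion [x, y, z, w].
In Python, from bench import env gives the robot as it stands.
- The arm moves only by the tool step_arm, never from a script. Its argument "deltas" is one flat list of numbers, 7 for each row, row after row: the shift along the tool's x, y, z in m, then the turn, a rotation vector about the tool's x, y, z in rad, then the opening, from -1 (shut) to 1 (fully open). A call has 1 to 10 rows; each row is the pose to reach, as a shift and turn from the pose commanded when the call began, along the tool's axes at that moment; what a row does not reach only later rows make up. A row lasts 1/12 s, in which the tool goes at most 41.7 mm and 7.16 degrees, less where a joint would pass 70% of its speed; a pose out of reach is approached as far as the arm can. A call with a gripper value outside its range is refused whole. The fingers move at their own pace and stop on an object; "squeeze" is the grip in N (left out, the last holds). Time passes only in rows, so rows that repeat a pose let the fingers close. It gives the time, the measured TCP pose, the force and the opening at its end, in the units of the state.
- env.get_obs(): the state, without advancing time (a new reading comes with each control period).
- env.capture(name): name is "scene" or "top" or "wrist"; returns a dict with "frame" (420x560x3 uint8, red, green, blue), "fx", "fy", "cx", "cy" (pixels), "R" (3x3) and "t" (3): a world point X has camera coordinates R X + t. Camera axes: x right, y down, z forward; pixel columns grow to the right and rows downward; lengths in m; the calibration is good to about 2 mm. A picture is of the moment at which its call begins. There is no depth.
- env.close_job(): hands the job in, once; it reports no verdict.
The state is a dict: "t": time; "joints": joint angles; "joint_vel": joint speeds; "tau": joint torques, N m; "ee_pos": TCP position; "orientation": TCP orientation; "wrist_force": force on the tool from outside, world axes, zero at the start; "wrist_torque": the same for the moment, N m; "opening": opening from 0.0 (shut) to 1.0 (fully open).
Only numpy, scipy, OpenCV 4.12 (cv2) and the standard library are available. Lean on these libraries where they do the work, as an engineer would, in place of code of your own. Each camera call takes 0.05 s, during which the arm holds its last target.

### The job

Roll the two-wheeled hand roller along the vial rack, over both rows of rubber stoppers, bearing down on its axle with some 10 to 15 N so that every stopper is pushed home flush with the vial block, and leave it standing still with its axle right over the line engraved at the far end. Let it roll: do not grip it so that it drags, do not lift it, never bear down with more than 25 N (the vials are glass), touch the rack and stoppers only with the roller, and leave the other things alone.

Things in the scene. Friction and masses are not known exactly. Their poses are not given: they have to be found in the camera images.
- roller: Hand roller, one rigid piece: two dark rubber wheels, 56 mm diameter, 30 mm wide, on a 20 mm polished slippery steel axle, bare for 56 mm between them; 116 mm long, 0.25 to 0.49 kg. Starts on the deck at the rack's -y end, axle across. Origin: middle of the axle; x along the axle; y, z turn as it rolls. Drive it with fingertips set 14 to 17 mm apart, astride the axle's top, one before, one behind.
- rack: White plastic vial rack fixed to the bench, 150 mm (its x) by 390 mm (its y), 50 mm high; origin: centre of its underside. Deck: its flat top, 50 mm up; a 9 mm lip at each end. Over the middle a grey vial block, flat from y = -62 to +46 mm and sloping off (9 deg) at both ends, stands 2 to 8 mm above the deck: the height differs each time and is not reported. Wheels run on both.
- mark (a point): Middle of the thin dark line engraved straight across the deck at rack y = +125 mm, at deck height. Axes as the rack's: the line lies along x.
- reagent_bottle: Amber bottle with white cap, 60 mm across, 130 mm tall, stands on the bench; origin at its underside. Leave alone.
- beaker: Glass beaker, 70 mm across the rim, 90 mm tall, stands on the bench; origin at its underside. Leave alone.
- slide_box: Flat grey slide box, 100 x 80 x 35 mm, on the bench; origin at its underside. Leave alone.
- stopper_a1 (a joint): Domed dark rubber stopper of a vial, about 16 mm across, in the row at rack x = -43 mm, at rack y = -50 mm. Value: how far it has been pushed down, m; 0 = stands 3 mm proud of the vial block, 0.003 = flush (its end). Needs 4.5 N to move and stays where it is left; two stoppers meet the roller at a time, so the roller's weight alone does not move them.
- stopper_a2 (a joint): Domed dark rubber stopper of a vial, about 16 mm across, in the row at rack x = -43 mm, at rack y = -22 mm. Value: how far it has been pushed down, m; 0 = stands 3 mm proud of the vial block, 0.003 = flush (its end). Needs 4.5 N to move and stays where it is left; two stoppers meet the roller at a time, so the roller's weight alone does not move them.
- stopper_a3 (a joint): Domed dark rubber stopper of a vial, about 16 mm across, in the row at rack x = -43 mm, at rack y = +6 mm. Value: how far it has been pushed down, m; 0 = stands 3 mm proud of the vial block, 0.003 = flush (its end). Needs 4.5 N to move and stays where it is left; two stoppers meet the roller at a time, so the roller's weight alone does not move them.
- stopper_a4 (a joint): Domed dark rubber stopper of a vial, about 16 mm across, in the row at rack x = -43 mm, at rack y = +34 mm. Value: how far it has been pushed down, m; 0 = stands 3 mm proud of the vial block, 0.003 = flush (its end). Needs 4.5 N to move and stays where it is left; two stoppers meet the roller at a time, so the roller's weight alone does not move them.
- stopper_b1 (a joint): Domed dark rubber stopper of a vial, about 16 mm across, in the row at rack x = +43 mm, at rack y = -50 mm. Value: how far it has been pushed down, m; 0 = stands 3 mm proud of the vial block, 0.003 = flush (its end). Needs 4.5 N to move and stays where it is left; two stoppers meet the roller at a time, so the roller's weight alone does not move them.
- stopper_b2 (a joint): Domed dark rubber stopper of a vial, about 16 mm across, in the row at rack x = +43 mm, at rack y = -22 mm. Value: how far it has been pushed down, m; 0 = stands 3 mm proud of the vial block, 0.003 = flush (its end). Needs 4.5 N to move and stays where it is left; two stoppers meet the roller at a time, so the roller's weight alone does not move them.
- stopper_b3 (a joint): Domed dark rubber stopper of a vial, about 16 mm across, in the row at rack x = +43 mm, at rack y = +6 mm. Value: how far it has been pushed down, m; 0 = stands 3 mm proud of the vial block, 0.003 = flush (its end). Needs 4.5 N to move and stays where it is left; two stoppers meet the roller at a time, so the roller's weight alone does not move them.
- stopper_b4 (a joint): Domed dark rubber stopper of a vial, about 16 mm across, in the row at rack x = +43 mm, at rack y = +34 mm. Value: how far it has been pushed down, m; 0 = stands 3 mm proud of the vial block, 0.003 = flush (its end). Needs 4.5 N to move and stays where it is left; two stoppers meet the roller at a time, so the roller's weight alone does not move them.
There are look-alikes about, which are no part of the job. Leave any pink look-alike of the roller alone.

How it is judged:
By the outcome, as a careful person would: the job done as asked, in the order asked, and still so for the second after the job is handed in, with the robot touching nothing.
It also fails if it takes over 72 s, if anything falls off the work surface, if the arm or the gripper's body presses on something with over 40 N, if the wrist force passes 120 N, or if a joint passes its speed limit or range.

## Working session

There is one attempt and no reset: what is moved stays moved. The work goes in short steps, Python scripts to look and compute and a tool call to move; the robot and the scene stay as the last step left them, time stands still between calls to the robot, and variables do not carry over. Pictures are saved under pics/ and viewed, and the job is handed in when it is done.

Besides the shell and the picture viewer there is one more tool, called after "Request:" by a JSON object that holds its "fn" and its "kwargs". step_arm: Moves the arm, as the interface text tells. Its arguments: {"type":"object","properties":{"deltas":{"type":"array","items":{"type":"number"}},"squeeze":{"type":"number"}},"required":["deltas"]}

```bash
ls; mkdir -p pics; python3 - <<'E'
from bench import env
import cv2
o=env.get_obs()
for k,v in o.items(): print(k,v)
for n in ["scene","top","wrist"]:
    c=env.capture(n); cv2.imwrite(f"pics/{n}0.png",c["frame"][:,:,::-1]); print(n,c["fx"],c["cx"],c["cy"],(-c["R"].T@c["t"]).round(3))
E
```

```text
pics
t 0.0
joints [ 1.05997774e+00  3.42688101e-01  1.52503017e+00 -3.16017088e-05
  1.27540151e+00 -1.45996818e-01]
joint_vel [-0.00045076 -0.0007215   0.00111338 -0.00096729  0.001938    0.00168867]
tau [ 1.15997234e-03 -4.31248677e+01 -2.44226342e+01  7.18008773e-02
  5.61328093e-02 -1.44677829e-04]
ee_pos [0.18707355 0.4900519  0.20035838]
orientation [-0.40125451  0.58288288  0.40075885  0.58192328]
wrist_force [0.03389235 0.15984616 0.081701  ]
wrist_torque [-0.03558312  0.00810903  0.02579004]
opening 0.9995162226738403
scene 424.63171439236424 273.9253494854257 209.5516954232825 [ 1.05  -0.522  0.721]
top 416.6284291469 284.0903975195827 211.8264531950025 [0.491 0.006 0.974]
wrist 344.4544978574181 282.7101066576725 212.547859129088 [0.123 0.514 0.384]
```

View pics/scene0.png

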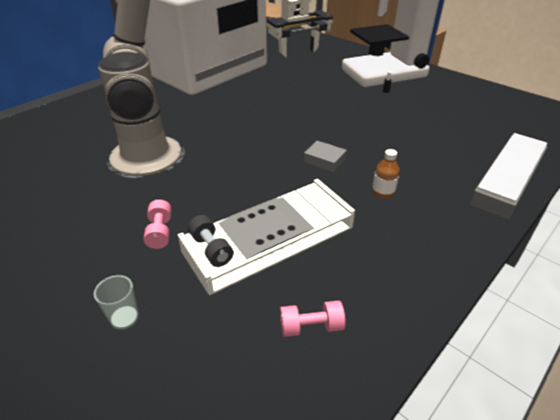

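View pics/top0.png

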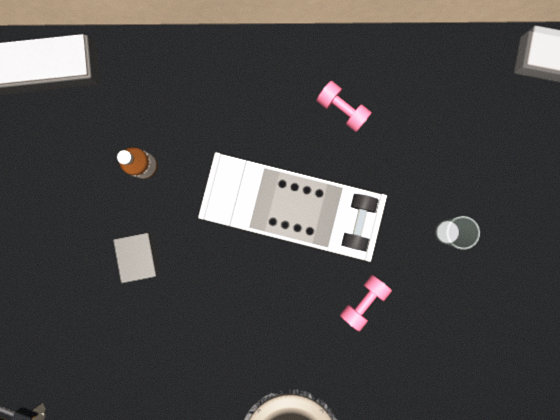

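View pics/wrist0.png

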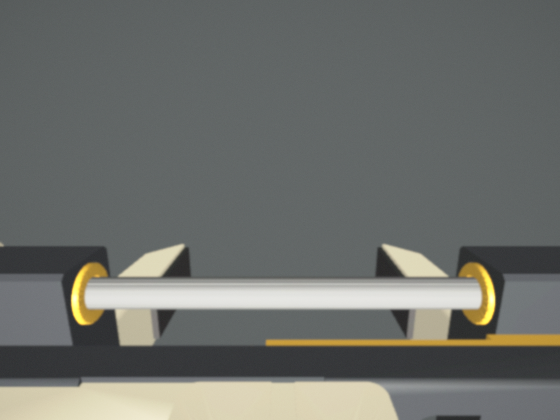

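The scene view shows the white rack with the dark roller at its near-left end, around (210,240), and the line near (315,205). In the top view the roller is at (360,222), the eight stoppers are at (272-320, 183-232), and the mark line runs (248,163)-(234,225). The pink roller copies, bottle, beaker and box are all clear of the path. Next I'll measure.

```bash
cat > h.py <<'E'
from bench import env
import numpy as np, cv2
from scipy.spatial.transform import Rotation as Rn
def K(c): return np.array([[c["fx"],0,c["cx"]],[0,c["fy"],c["cy"]],[0,0,1]])
def ray(c,uv):
    d=np.array([(uv[0]-c["cx"])/c["fx"],(uv[1]-c["cy"])/c["fy"],1.]); R=np.array(c["R"]); t=np.array(c["t"])
    return -R.T@t, R.T@d
def plane(c,uv,z):
    o,d=ray(c,uv); return o+d*(z-o[2])/d[2]
def proj(c,X):
    p=np.array(c["R"])@np.array(X)+np.array(c["t"]); return np.array([c["fx"]*p[0]/p[2]+c["cx"],c["fy"]*p[1]/p[2]+c["cy"]])
def tri(c1,u1,c2,u2):
    P1=K(c1)@np.c_[c1["R"],c1["t"]];P2=K(c2)@np.c_[c2["R"],c2["t"]]
    X=cv2.triangulatePoints(P1,P2,np.array(u1,float).reshape(2,1),np.array(u2,float).reshape(2,1)).ravel(); return X[:3]/X[3]
def darkblobs(c,box,th=60,amin=8,amax=5000):
    x0,y0,x1,y1=box; g=cv2.cvtColor(c["frame"],cv2.COLOR_RGB2GRAY)[y0:y1,x0:x1]
    n,l,s,ce=cv2.connectedComponentsWithStats((g<th).astype(np.uint8)); return [(ce[i]+[x0,y0],s[i][4]) for i in range(1,n) if amin<s[i][4]<amax]
E
python3 - <<'E'
from h import *
T=env.capture("top");S=env.capture("scene")
bt=darkblobs(T,(262,172,330,242)); bs=darkblobs(S,(232,200,300,250))
for b in bt: print("T",b[0].round(1),b[1])
for b in bs: print("S",b[0].round(1),b[1])
for nm,c,b in (("t",T,(190,140,400,270)),("s",S,(170,170,370,290))):
    f=c["frame"][b[1]:b[3],b[0]:b[2]]; f=cv2.resize(f,None,fx=3.8,fy=3.8,interpolation=cv2.INTER_CUBIC); cv2.imwrite(f"pics/{nm}z.png",f[:,:,::-1]); print(f.shape)
E
```

```text
T [318.3 174.3] 143
T [282.  183.5] 30
T [294.2 186.7] 32
T [306.5 189.7] 30
T [318.8 192.8] 33
T [272.5 221.4] 30
T [284.8 224.5] 28
T [297.1 227.6] 27
T [309.4 230.6] 30
T [270.2 239.2] 88
S [243.3 204.2] 251
S [271.3 207. ] 13
S [261.3 211.1] 15
S [251.1 215.2] 15
S [240.7 219.6] 18
S [290.9 227.6] 17
S [280.7 232.2] 18
S [270.3 236.6] 20
S [259.4 241.6] 21
(494, 798, 3)
(456, 760, 3)
```

```bash
python3 -c "
import cv2
for n in 'tz','sz':
    print(cv2.imread(f'pics/{n}.png').shape)"
```

```text
(494, 798, 3)
(456, 760, 3)
```

View pics/tz.png

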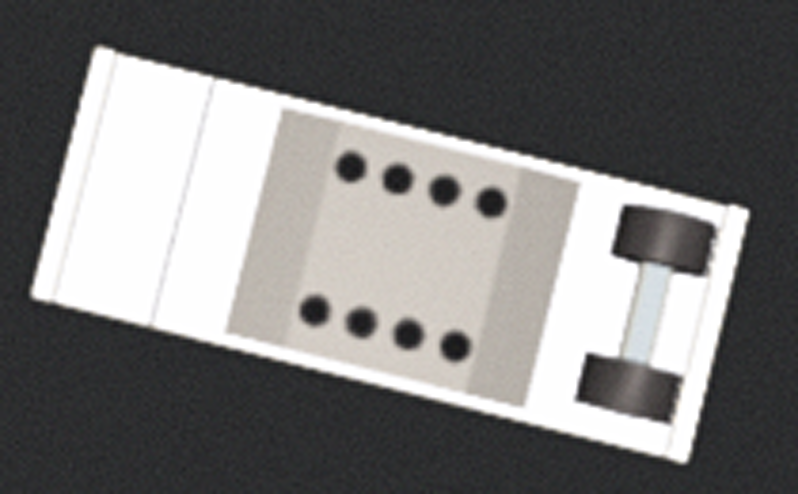

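View pics/sz.png

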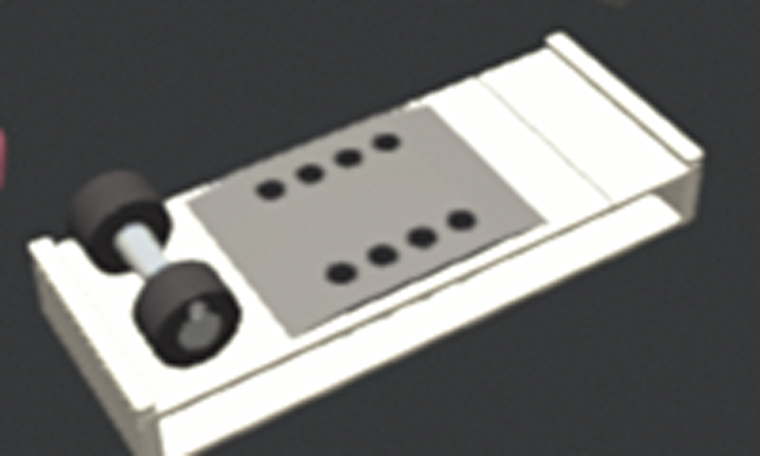

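The zoomed top view shows the line from (213,82) to (152,325). The block runs from its left edge (280,110)-(228,333) to its right edge (578,183)-(526,405), with slope breaks near (340,125) and (520,170). The axle goes from (655,263) to (638,362).

```bash
python3 - <<'E'
from h import *
T=env.capture("top");S=env.capture("scene")
tb={};
t=[[318.8,192.8],[306.5,189.7],[294.2,186.7],[282,183.5],[309.4,230.6],[297.1,227.6],[284.8,224.5],[272.5,221.4]]
# top upper row: larger x. scene: robot is upper-left => upper row is small x
s=[[259.4,241.6],[270.3,236.6],[280.7,232.2],[290.9,227.6],[240.7,219.6],[251.1,215.2],[261.3,211.1],[271.3,207.0]]
X=np.array([tri(T,a,S,b) for a,b in zip(t,s)]); print(X.round(4)); print("z",X[:,2].mean())
# which row is x=+43: rack y dir = from right to left in image
P=np.array([plane(T,a,0.0555) for a in t])
ydir=(P[3]-P[0]+P[7]-P[4])[:2]; ydir/=np.linalg.norm(ydir); xdir=np.array([ydir[1],-ydir[0]]); print("ydir",ydir,"xdir",xdir)
yy=np.array([-50,-22,6,34]*2)/1e3; xx=(P[:,:2]-P[:,:2].mean(0))@xdir; xx=np.sign(xx)*.043
o=P[:,:2]-np.outer(xx,xdir)-np.outer(yy,ydir); print("origin",o.mean(0),o.std(0)*1e3)
o=o.mean(0)
def rk(px,z):
    u=np.array([190+(px[0]-1.4)/3.8,140+(px[1]-1.4)/3.8]); p=plane(T,u,z)[:2]-o; return np.r_[p@xdir,p@ydir]*1e3
for n,px,z in [("line",(213,82),.05),("line",(152,325),.05),("lipL",(65,172),.059),("blkL",(280,110),.05),("blkL",(228,333),.05),("brkL",(340,125),.054),("brkL",(290,345),.054),("brkR",(520,170),.054),("brkR",(468,390),.054),("blkR",(578,183),.05),("blkR",(526,405),.05),("cTL",(98,46),.059),("cTR",(748,209),.059),("cBL",(33,298),.059),("cBR",(688,463),.059),("ax",(655,263),.088),("ax",(638,362),.088),("wheelTop",(620,240),.078)]:
    print(n,rk(px,z).round(1))
m=o+.125*ydir; print("mark",m, "proj scene",proj(S,[*m,.05]),"endpoints",[proj(S,[*(m+a*xdir),.05]).round(1) for a in(-.075,.075)])
E
```

```text
[[ 0.5642 -0.0652  0.0555]
 [ 0.5711 -0.0379  0.0561]
 [ 0.5778 -0.0108  0.0552]
 [ 0.5849  0.0161  0.0556]
 [ 0.4809 -0.0441  0.0559]
 [ 0.4876 -0.0169  0.0561]
 [ 0.4946  0.0102  0.0559]
 [ 0.5015  0.0374  0.0559]]
z 0.0557576775207812
ydir [0.24536104 0.96943177] xdir [ 0.96943177 -0.24536104]
origin [ 0.53537263 -0.00553021] [0.13080417 0.10575291]
line [ 72.4 124.9]
line [-74.4 124.2]
lipL [ -0.5 194. ]
blkL [66.  82.7]
blkL [-68.1  80. ]
brkL [65.5 46.2]
brkL [-65.9  43. ]
brkR [ 65.4 -61.9]
brkR [-66.  -63.4]
blkR [ 66.8 -96.8]
blkR [-66.3 -98.5]
cTL [ 75.4 193.8]
cTR [  75.  -194.7]
cBL [-75.8 193.7]
cBR [ -75.6 -195.8]
ax [  29.1 -145.3]
ax [ -26.9 -149.3]
wheelTop [  37.8 -124.7]
mark [0.56604277 0.11564876] proj scene [312.65283778 205.32793515] endpoints [array([295.3, 189.5]), array([331.7, 222.7])]
```

```bash
cat >> h.py <<'E'
yd=np.array([0.24536104,0.96943177]); xd=np.array([yd[1],-yd[0]]); O=np.array([0.53537,-0.00553])
def W(x,y,z): return np.r_[O+x*xd+y*yd,z]   # rack coords, m
def toR(p): d=np.array(p[:2])-O; return np.r_[d@xd,d@yd]*1e3
def Rt(sg=1): # tool x down, tool z along sg*yd
    z=np.r_[sg*yd,0]; x=np.array([0,0,-1.]); return np.c_[x,np.cross(z,x),z]
def delta(target,Rtar,o=None):
    o=o or env.get_obs(); R=Rn.from_quat(o["orientation"]).as_matrix()
    return (R.T@(target-o["ee_pos"])).round(4),Rn.from_matrix(R.T@Rtar).as_rotvec().round(4)
E
python3 - <<'E'
from h import *
o=env.get_obs(); R=Rn.from_quat(o["orientation"]).as_matrix(); print(R.round(3))
for s in(1,-1): print(s,delta(W(0,-.147,.2),Rt(s)))
T=env.capture("top")
g=cv2.cvtColor(T["frame"],cv2.COLOR_RGB2GRAY)
c=env.capture("wrist");print(c["R"].round(3)); print(R.T@(-c["R"].T@c["t"]-o["ee_pos"]))
E
```

```text
[[-0.    -0.934  0.357]
 [-0.     0.357  0.934]
 [-1.     0.    -0.   ]]
1 (array([ 0.001 , -0.5193, -0.4851]), array([-1.169e-01, -3.000e-04, -1.000e-04]))
-1 (array([ 0.001 , -0.5193, -0.4851]), array([ 3.0247e+00, -1.0000e-04,  5.0000e-04]))
[[ 0.358  0.934  0.   ]
 [ 0.903 -0.346  0.256]
 [ 0.239 -0.091 -0.967]]
[-0.18337536  0.06806658 -0.00029032]
```

Request:
{"fn": "step_arm", "kwargs": {"deltas": [0,-0.52,-0.485,-0.117,0,0,-0.66,0,-0.52,-0.485,-0.117,0,0,-0.66,0,-0.52,-0.485,-0.117,0,0,-0.66,0,-0.52,-0.485,-0.117,0,0,-0.66,0,-0.52,-0.485,-0.117,0,0,-0.66,0,-0.52,-0.485,-0.117,0,0,-0.66,0,-0.52,-0.485,-0.117,0,0,-0.66,0,-0.52,-0.485,-0.117,0,0,-0.66,0,-0.52,-0.485,-0.117,0,0,-0.66,0,-0.52,-0.485,-0.117,0,0,-0.66], "squeeze": 30}}

```text
t: 1.28
ee_pos: [0.3708, 0.115, 0.2014]
orientation: [-0.435, 0.558, 0.434, 0.558]
wrist_force: [0.5, 1.8, -0.2]
opening: 0.324
```

```bash
python3 - <<'E'
from h import *
o=env.get_obs(); print(o["t"],o["ee_pos"],o["opening"],o["wrist_force"]); print(delta(W(0,-.147,.2),Rt()))
E
```

```text
1.2833 [0.37075202 0.11498124 0.20138245] 0.32391190942412335 [ 0.46648554  1.77934887 -0.17284015]
(array([ 0.0015, -0.1891, -0.2235]), array([0.0002, 0.0005, 0.001 ]))
```

Request:
{"fn": "step_arm", "kwargs": {"deltas": [0,-0.18,-0.21,0,0,0,-0.66,0,-0.18,-0.21,0,0,0,-0.66,0,-0.18,-0.21,0,0,0,-0.66,0,-0.18,-0.21,0,0,0,-0.66,0,-0.18,-0.21,0,0,0,-0.66,0,-0.18,-0.21,0,0,0,-0.66,0,-0.18,-0.21,0,0,0,-0.66,0,-0.18,-0.21,0,0,0,-0.66,0,-0.18,-0.21,0,0,0,-0.66,0,-0.18,-0.21,0,0,0,-0.66]}}

```text
t: 2.12
ee_pos: [0.4927, -0.1302, 0.2008]
orientation: [-0.434, 0.558, 0.435, 0.558]
wrist_force: [-0.6, 0.4, -0.1]
opening: 0.171
```

```bash
python3 - <<'E'
from h import *
o=env.get_obs(); print(o["t"],o["ee_pos"],o["opening"],o["wrist_force"]); print(delta(W(0,-.147,.2),Rt()))
c=env.capture("wrist"); cv2.imwrite("pics/w1.png",c["frame"][:,:,::-1])
print(proj(c,W(0,-.147,.088)),proj(c,o["ee_pos"]))
E
```

```text
2.1167 [ 0.49274099 -0.13023671  0.20076028] 0.17061468203131538 [-0.59272284  0.38409301 -0.10893577]
(array([ 0.0007, -0.0107, -0.0156]), array([-0.0001,  0.0006, -0.001 ]))
[265.4646561  213.11680651] [283.39213398 245.97558317]
```

View pics/w1.png

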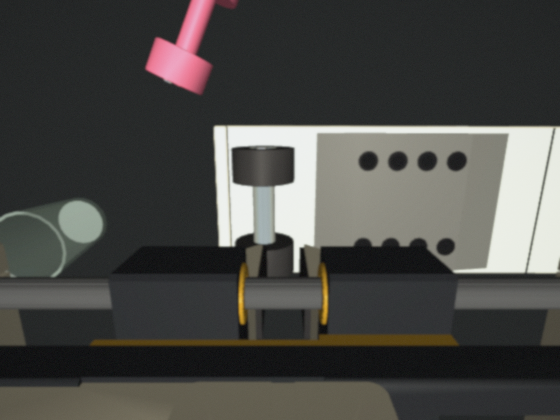

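The wrist view shows the far wheel at (263,165), the axle from about (264,185) to (264,240), and the near wheel partly hidden by the fingers at (265,260). I'll fit the axle midline.

```bash
cat >> h.py <<'E'
def axle(c,rows,lo,hi,z=.078,th=None):
    # axle grey-blue against white/brighter deck: use saturation-like (B-R) and brightness
    out=[]
    for r in rows:
        row=c["frame"][r,lo:hi].astype(float); print(r,row.sum(1).astype(int)//3) if th is None else None
E
python3 - <<'E'
from h import *
c=env.capture("wrist")
for r in (170,190,205,220,230): print(r,(c["frame"][r,228:300].astype(int).sum(1)//3).tolist())
E
```

```text
170 [178, 216, 219, 169, 99, 55, 44, 45, 49, 50, 50, 54, 55, 58, 57, 58, 59, 60, 61, 62, 61, 65, 66, 67, 71, 73, 75, 76, 80, 82, 87, 88, 88, 88, 88, 86, 85, 82, 81, 79, 75, 73, 72, 71, 68, 66, 65, 64, 63, 61, 60, 58, 60, 57, 57, 56, 53, 51, 51, 49, 47, 45, 43, 39, 64, 133, 207, 233, 238, 238, 238, 238]
190 [181, 184, 222, 235, 238, 239, 239, 238, 238, 239, 239, 239, 238, 238, 238, 238, 238, 238, 238, 238, 239, 238, 237, 225, 185, 154, 152, 160, 164, 169, 171, 174, 173, 173, 172, 173, 173, 172, 172, 171, 170, 170, 165, 156, 143, 149, 189, 225, 236, 238, 238, 238, 238, 238, 238, 239, 238, 238, 238, 238, 238, 239, 237, 238, 238, 238, 238, 238, 238, 237, 238, 237]
205 [201, 185, 216, 234, 238, 238, 238, 239, 238, 238, 238, 238, 238, 238, 238, 238, 238, 238, 239, 238, 238, 238, 237, 229, 199, 164, 153, 156, 162, 167, 172, 174, 174, 173, 171, 172, 173, 173, 171, 171, 169, 168, 166, 159, 147, 153, 192, 226, 235, 237, 238, 238, 238, 238, 238, 238, 238, 237, 238, 237, 237, 238, 237, 238, 238, 238, 237, 237, 238, 238, 238, 238]
220 [218, 183, 184, 221, 234, 237, 237, 237, 238, 238, 238, 238, 238, 238, 238, 238, 238, 238, 237, 238, 238, 238, 238, 231, 212, 171, 150, 155, 160, 166, 172, 174, 173, 173, 172, 173, 173, 174, 172, 171, 171, 169, 167, 158, 145, 145, 176, 220, 233, 237, 238, 238, 238, 238, 238, 238, 237, 238, 237, 237, 238, 237, 238, 238, 238, 237, 237, 238, 238, 237, 237, 238]
230 [225, 196, 182, 216, 233, 237, 238, 237, 238, 237, 238, 237, 237, 238, 237, 238, 237, 237, 238, 238, 238, 238, 237, 236, 224, 185, 153, 154, 160, 165, 169, 173, 174, 173, 171, 172, 173, 173, 172, 171, 169, 169, 168, 160, 148, 146, 176, 218, 232, 236, 236, 236, 238, 237, 238, 237, 238, 238, 238, 238, 237, 237, 238, 237, 237, 237, 237, 237, 237, 237, 237, 237]
```

```bash
python3 - <<'E'
from h import *
c=env.capture("wrist")
for v,u in((190,262.95),(205,263.1),(220,263.4),(230,263.6)): print(toR(plane(c,(u,v),.079)).round(1))
# far wheel end & inner faces along row centre: v of top face
col=c["frame"][130:200,263].astype(int).sum(1)//3; print(col.tolist())
T=env.capture("top")
for z,u in ((.079,(360,222)),): print(toR(plane(T,u,z)))
g=cv2.cvtColor(T["frame"],cv2.COLOR_RGB2GRAY)
for r in(207,212,217,222,227,232): print(r,g[r,348:376].tolist())
# stopper check in wrist: rows
for b in darkblobs(c,(350,145,480,256),60): 
    p=plane(c,b[0],.0565); print(b[0].round(1),b[1],toR(p).round(1))
E
```

```text
[ -19.  -148.9]
[  -5.1 -149. ]
[   9.1 -148.9]
[  18.8 -148.8]
[238, 238, 238, 239, 239, 239, 238, 238, 239, 238, 239, 239, 238, 237, 226, 180, 131, 123, 117, 90, 78, 84, 86, 85, 85, 86, 85, 87, 85, 85, 85, 85, 86, 86, 87, 85, 86, 86, 86, 86, 87, 86, 85, 85, 87, 86, 87, 86, 85, 84, 85, 84, 85, 86, 87, 93, 119, 154, 171, 172, 172, 173, 172, 173, 173, 173, 172, 172, 173, 172]
[   1.37622624 -149.349897  ]
207 [255, 255, 211, 65, 20, 26, 30, 28, 39, 46, 45, 47, 45, 47, 50, 57, 65, 75, 69, 52, 61, 71, 89, 129, 167, 205, 234, 245]
212 [255, 219, 59, 23, 28, 32, 38, 38, 44, 41, 43, 44, 51, 59, 69, 69, 53, 45, 67, 72, 99, 140, 168, 200, 230, 236, 236, 234]
217 [165, 39, 24, 37, 33, 40, 44, 45, 43, 44, 47, 59, 65, 50, 42, 53, 67, 91, 135, 151, 179, 206, 218, 225, 223, 223, 226, 227]
222 [25, 25, 26, 31, 39, 38, 41, 46, 55, 60, 49, 39, 44, 62, 74, 107, 144, 165, 188, 209, 217, 215, 218, 217, 218, 217, 219, 215]
227 [71, 66, 31, 37, 37, 40, 44, 37, 24, 43, 55, 73, 105, 129, 148, 176, 196, 209, 208, 208, 210, 209, 209, 206, 213, 212, 212, 214]
232 [85, 33, 24, 17, 22, 29, 39, 51, 63, 80, 105, 137, 164, 180, 192, 195, 196, 196, 199, 198, 196, 200, 200, 202, 204, 202, 202, 202]
[367.2 160.7] 231 [-42.9 -51. ]
[426.3 160.8] 244 [-42.8   5. ]
[396.9 160.9] 238 [-42.8 -22.9]
[455.6 161. ] 253 [-42.6  32.8]
[389.3 248.6] 1042 [ 45.7 -23. ]
[444.4 246.4] 209 [43.3 32.5]
```

```bash
python3 - <<'E'
from h import *
c=env.capture("wrist"); o=env.get_obs(); print(o["t"],o["ee_pos"],toR(o["ee_pos"]),o["wrist_force"],o["opening"])
print(toR(plane(c,(263,186.7),.106)),toR(plane(c,(263,149.5),.106)))
print(delta(W(0,-.1485,.110),Rt()))
E
```

```text
2.3667 [ 0.4931011  -0.12983582  0.20136271] [ -10.47700965 -130.87714995] [ 0.25228036 -0.13811744 -0.94810392] 0.17121512472279277
[ -26.7604899  -147.30247999] [ -56.87922262 -146.88623119]
(array([ 0.0914, -0.0104, -0.0176]), array([0.0016, 0.0001, 0.0004]))
```

Request:
{"fn": "step_arm", "kwargs": {"deltas": [0.03,-0.0115,-0.0174,0,0,0,-0.66,0.06,-0.0115,-0.0174,0,0,0,-0.66,0.09,-0.0115,-0.0174,0,0,0,-0.66,0.1,-0.0115,-0.0174,0,0,0,-0.66,0.108,-0.0115,-0.0174,0,0,0,-0.66,0.108,-0.0115,-0.0174,0,0,0,-0.66,0.108,-0.0115,-0.0174,0,0,0,-0.66]}}

```text
t: 2.95
ee_pos: [0.5009, -0.1506, 0.0942]
orientation: [-0.435, 0.558, 0.434, 0.558]
wrist_force: [0.7, -0.3, 0.4]
opening: 0.172
```

```bash
python3 - <<'E'
from h import *
o=env.get_obs(); print(o["t"],o["ee_pos"],toR(o["ee_pos"]),o["wrist_force"],o["opening"]);
c=env.capture("wrist"); cv2.imwrite("pics/w2.png",c["frame"][:,:,::-1])
c=env.capture("scene"); f=c["frame"][170:290,150:310]; cv2.imwrite("pics/s2.png",cv2.resize(f,None,fx=4.5,fy=4.5,interpolation=2)[:,:,::-1])
print(delta(W(0.001,-.1483,.0842),Rt()))
E
```

```text
2.95 [ 0.50089956 -0.15055428  0.09415125] [   2.1665706  -149.04884706] [ 0.71938285 -0.3093738   0.4245968 ] 0.17169158605342089
(array([0.0105, 0.0016, 0.0009]), array([ 0.0005, -0.0005,  0.0031]))
```

View pics/w2.png

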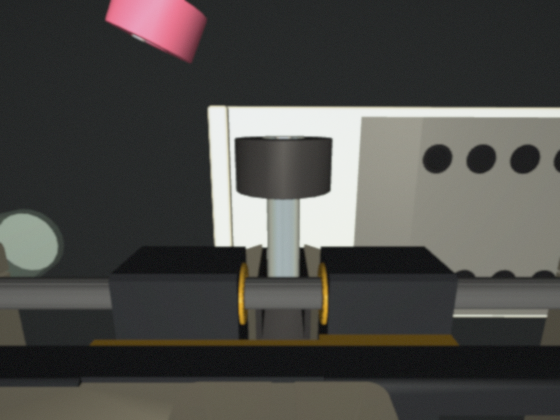

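View pics/s2.png

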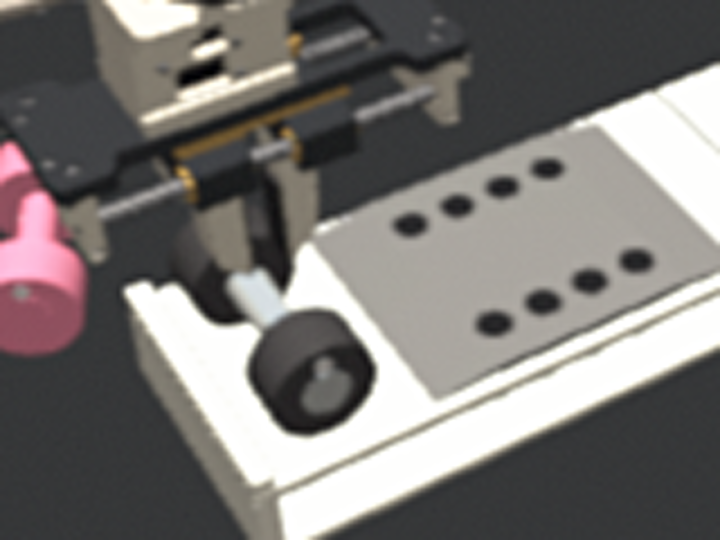

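In the wrist view the axle at (284,230) is centred between the fingertips (about 254 and 314). In the scene view the fingers stand over the axle between the wheels. Next is a straight descent, watching the force.

Request:
{"fn": "step_arm", "kwargs": {"deltas": [0.005,0,0,0,0,0,-0.66,0.008,0,0,0,0,0,-0.66,0.008,0,0,0,0,0,-0.66]}}

```text
t: 3.3
ee_pos: [0.4999, -0.1504, 0.0847]
orientation: [-0.434, 0.558, 0.434, 0.558]
wrist_force: [0.2, 0.0, 0.2]
opening: 0.172
```

Request:
{"fn": "step_arm", "kwargs": {"deltas": [0.001,0,0,0,0,0,-0.66,0.001,0,0,0,0,0,-0.66]}}

```text
t: 3.47
ee_pos: [0.5001, -0.1505, 0.0839]
orientation: [-0.434, 0.558, 0.434, 0.558]
wrist_force: [0.3, -0.2, 0.5]
opening: 0.17
```

Request:
{"fn": "step_arm", "kwargs": {"deltas": [0.001,0,0,0,0,0,-0.66,0.001,0,0,0,0,0,-0.66]}}

```text
t: 3.63
ee_pos: [0.5001, -0.1505, 0.0829]
orientation: [-0.434, 0.558, 0.434, 0.558]
wrist_force: [0.9, 0.3, 0.1]
opening: 0.169
```

Request:
{"fn": "step_arm", "kwargs": {"deltas": [0.001,0,0,0,0,0,-0.66,0.001,0,0,0,0,0,-0.66]}}

```text
t: 3.8
ee_pos: [0.5, -0.1505, 0.0818]
orientation: [-0.434, 0.558, 0.434, 0.558]
wrist_force: [-0.3, 0.6, 0.2]
opening: 0.168
```

Request:
{"fn": "step_arm", "kwargs": {"deltas": [0.001,0,0,0,0,0,-0.66,0.001,0,0,0,0,0,-0.66]}}

```text
t: 3.97
ee_pos: [0.5001, -0.1505, 0.0808]
orientation: [-0.434, 0.558, 0.434, 0.558]
wrist_force: [0.7, 0.2, 0.6]
opening: 0.171
```

```bash
python3 - <<'E'
from h import *
c=env.capture("wrist"); cv2.imwrite("pics/w3.png",cv2.resize(c["frame"][120:330,180:390],None,fx=2.8,fy=2.8,interpolation=2)[:,:,::-1])
c=env.capture("scene"); f=c["frame"][200:280,170:270]; cv2.imwrite("pics/s3.png",cv2.resize(f,None,fx=7,fy=7,interpolation=2)[:,:,::-1])
E
```

```text
(no output)
```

View pics/w3.png

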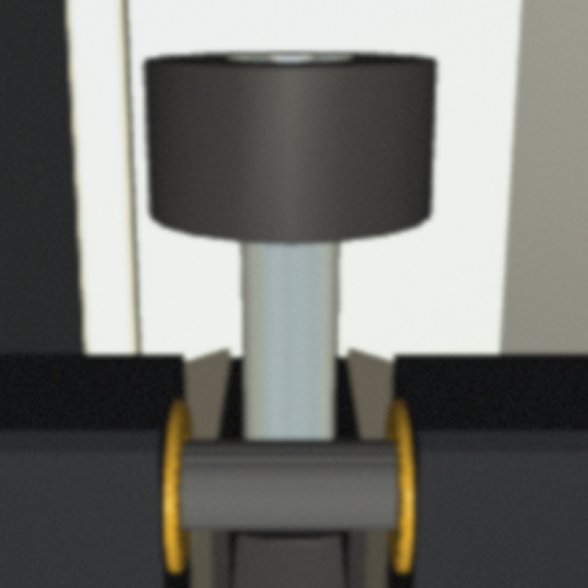

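View pics/s3.png

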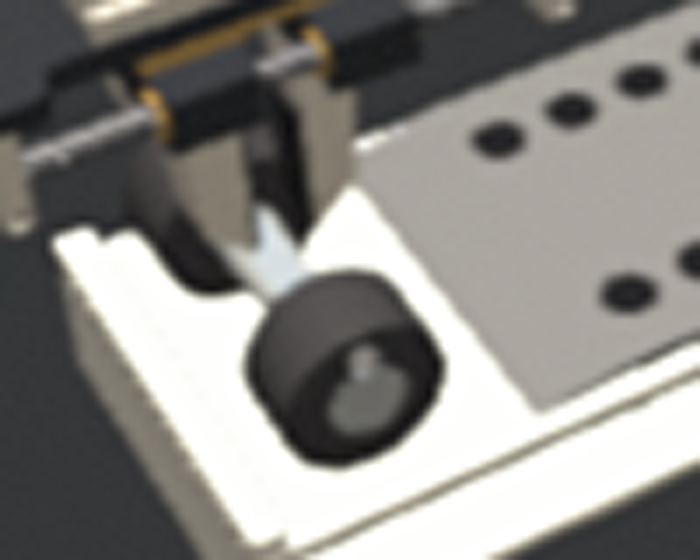

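The axle (242-338 in the wrist zoom) still sits between the fingers with no sign of contact. Rounded tips would touch a little lower than I calculated, so I'll go on down in small steps.

Request:
{"fn": "step_arm", "kwargs": {"deltas": [0.0005,0,0,0,0,0,-0.66,0.0007,0,0,0,0,0,-0.66]}}

```text
t: 4.23
ee_pos: [0.5001, -0.1505, 0.0803]
orientation: [-0.434, 0.558, 0.434, 0.558]
wrist_force: [-0.6, -0.2, -0.5]
opening: 0.17
```

Request:
{"fn": "step_arm", "kwargs": {"deltas": [0.0005,0,0,0,0,0,-0.66,0.0007,0,0,0,0,0,-0.66]}}

```text
t: 4.4
ee_pos: [0.5001, -0.1505, 0.0795]
orientation: [-0.434, 0.558, 0.434, 0.558]
wrist_force: [-0.9, -0.8, -0.1]
opening: 0.166
```

Request:
{"fn": "step_arm", "kwargs": {"deltas": [0.0005,0,0,0,0,0,-0.66,0.0007,0,0,0,0,0,-0.66]}}

```text
t: 4.57
ee_pos: [0.5001, -0.1505, 0.0789]
orientation: [-0.434, 0.558, 0.434, 0.558]
wrist_force: [-0.2, 0.3, 0.5]
opening: 0.172
```

Request:
{"fn": "step_arm", "kwargs": {"deltas": [0.0005,0,0,0,0,0,-0.66,0.0007,0,0,0,0,0,-0.66]}}

```text
t: 4.73
ee_pos: [0.5001, -0.1505, 0.0781]
orientation: [-0.434, 0.558, 0.434, 0.558]
wrist_force: [-0.6, -0.3, 0.4]
opening: 0.172
```

```bash
python3 - <<'E'
from h import *
o=env.get_obs(); print(o["t"],o["ee_pos"],toR(o["ee_pos"]),o["wrist_force"],o["opening"]);
c=env.capture("wrist"); cv2.imwrite("pics/w4.png",cv2.resize(c["frame"][200:330,180:390],None,fx=3.7,fy=3.7,interpolation=2)[:,:,::-1])
for y in(-7.85,7.85):
  for x in(-9.5,9.5): print(proj(c,o["ee_pos"]+np.r_[yd*y/1e3+xd*x/1e3,0]).round(1))
S=env.capture("scene"); f=S["frame"][205:265,180:260]; cv2.imwrite("pics/s4.png",cv2.resize(f,None,fx=9,fy=9,interpolation=2)[:,:,::-1])
for y in(-7.85,7.85):
  for x in(-9.5,9.5): print(((proj(S,o["ee_pos"]+np.r_[yd*y/1e3+xd*x/1e3,0])-[180,205])*9).round(0))
E
```

```text
4.7333 [ 0.50012634 -0.15050568  0.07813394] [   1.40505765 -149.19144759] [-0.56542918 -0.26635365  0.36396147] 0.1715215505476291
[269.3 230. ]
[269.6 261.6]
[297.4 229.9]
[297.1 261.6]
[226. 306.]
[260. 354.]
[285. 281.]
[320. 328.]
```

View pics/w4.png

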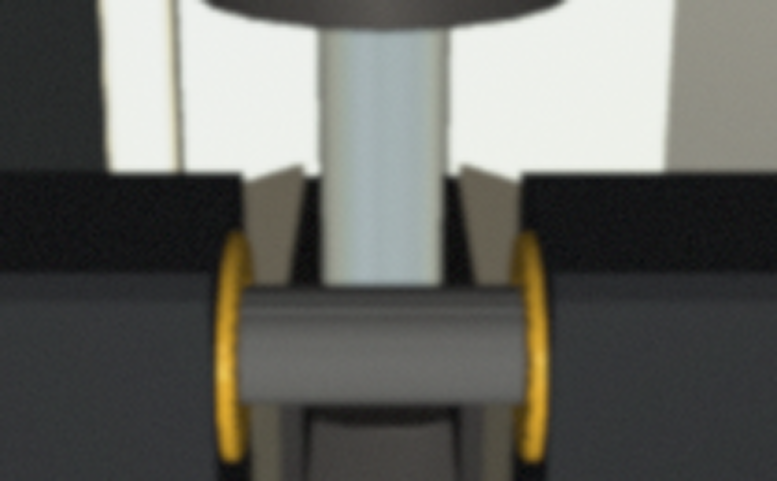

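View pics/s4.png

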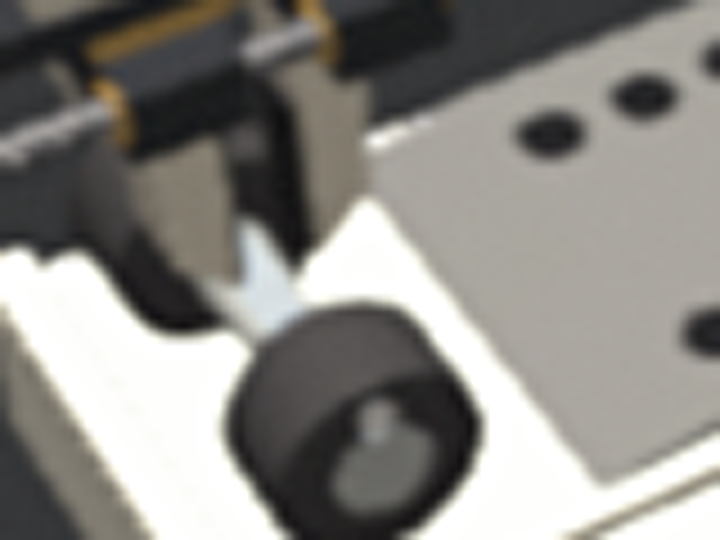

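```bash
python3 - <<'E'
from h import *
o=env.get_obs()
c=env.capture("wrist");S=env.capture("scene")
for dz in(0,.005,.01,.015,.02,.03,.045):
  print(dz,[proj(c,o["ee_pos"]+np.r_[yd*y/1e3-xd*9.5/1e3,dz]).round(1) for y in(-7.85,7.85)],[((proj(S,o["ee_pos"]+np.r_[yd*y/1e3+xd*x/1e3,dz])-[180,205])*9).round(0) for x,y in((9.5,-7.85),(9.5,7.85),(-9.5,7.85))])
print("axle",[((proj(S,W(x/1e3,-.149,.088))-[180,205])*9).round(0) for x in(-28,0,9.5,28)],[((proj(S,W(28/1e3,-.149,z/1e3))-[180,205])*9).round(0) for z in (106,50)])
E
```

```text
0 [array([269.3, 229.9]), array([297.4, 229.9])] [array([260., 354.]), array([320., 328.]), array([285., 281.])]
0.005 [array([268.9, 232.7]), array([297.8, 232.7])] [array([258., 339.]), array([318., 313.]), array([283., 266.])]
0.01 [array([268.6, 235.7]), array([298.2, 235.7])] [array([256., 324.]), array([316., 298.]), array([281., 251.])]
0.015 [array([268.2, 238.8]), array([298.6, 238.8])] [array([253., 308.]), array([314., 283.]), array([279., 236.])]
0.02 [array([267.8, 242.1]), array([299.1, 242.1])] [array([251., 293.]), array([312., 268.]), array([276., 221.])]
0.03 [array([266.9, 249.2]), array([300.1, 249.2])] [array([246., 262.]), array([308., 237.]), array([272., 190.])]
0.045 [array([265.4, 261.7]), array([301.8, 261.7])] [array([239., 215.]), array([301., 189.]), array([265., 143.])]
axle [array([216., 216.]), array([267., 284.]), array([284., 307.]), array([319., 355.])] [array([311., 299.]), array([335., 467.])]
```

In the scene zoom the front fingertip ends near (303,270), where the model TCP projects to (320,328). That puts the real tips about 15-20 mm above the reported TCP, so they aren't on the axle yet. I'll keep descending, watching the force.

Request:
{"fn": "step_arm", "kwargs": {"deltas": [0.001,0,0,0,0,0,-0.66,0.002,0,0,0,0,0,-0.66,0.003,0,0,0,0,0,-0.66]}}

```text
t: 5.18
ee_pos: [0.5001, -0.1505, 0.0751]
orientation: [-0.434, 0.558, 0.434, 0.558]
wrist_force: [0.3, 0.1, 0.5]
opening: 0.172
```

```bash
python3 - <<'E'
from h import *
o=env.get_obs(); print(o["t"],o["ee_pos"],toR(o["ee_pos"]),o["wrist_force"],o["opening"],o["tau"]);
S=env.capture("scene"); f=S["frame"][205:265,180:260]; cv2.imwrite("pics/s5.png",cv2.resize(f,None,fx=9,fy=9,interpolation=2)[:,:,::-1])
E
```

```text
5.1833 [ 0.50012618 -0.1504765   0.07509345] [   1.39774074 -149.16320458] [0.2790375  0.05666371 0.51481638] 0.17235932388370362 [ 4.04933944e-04 -4.54801977e+01 -2.00002527e+01 -4.23899351e-02
  1.10869773e-01 -1.88421882e-05]
```

View pics/s5.png

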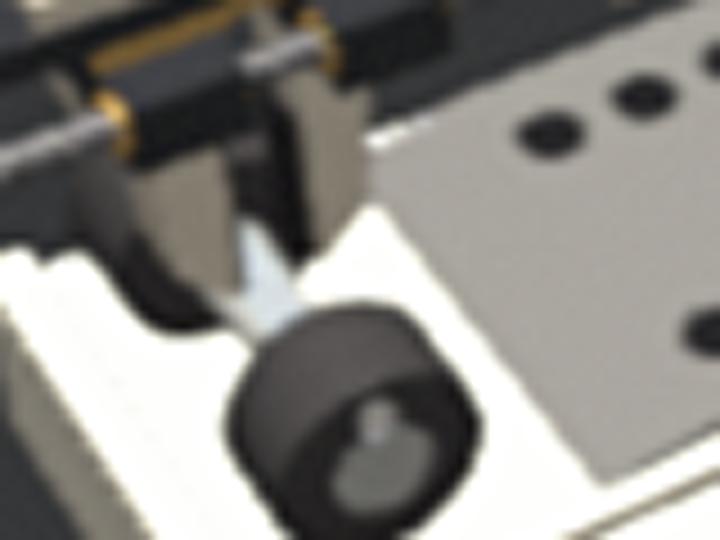

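Request:
{"fn": "step_arm", "kwargs": {"deltas": [0.001,0,0,0,0,0,-0.66,0.002,0,0,0,0,0,-0.66,0.002,0,0,0,0,0,-0.66]}}

```text
t: 5.48
ee_pos: [0.5, -0.1505, 0.073]
orientation: [-0.434, 0.558, 0.434, 0.558]
wrist_force: [-0.1, 0.0, -0.3]
opening: 0.17
```

Request:
{"fn": "step_arm", "kwargs": {"deltas": [0.001,0,0,0,0,0,-0.66,0.0015,0,0,0,0,0,-0.66,0.0015,0,0,0,0,0,-0.66]}}

```text
t: 5.73
ee_pos: [0.5001, -0.1505, 0.0716]
orientation: [-0.434, 0.558, 0.434, 0.558]
wrist_force: [-0.1, -0.1, 0.3]
opening: 0.167
```

Request:
{"fn": "step_arm", "kwargs": {"deltas": [0.001,0,0,0,0,0,-0.66,0.0015,0,0,0,0,0,-0.66,0.0015,0,0,0,0,0,-0.66]}}

```text
t: 5.98
ee_pos: [0.5001, -0.1505, 0.0701]
orientation: [-0.434, 0.558, 0.434, 0.558]
wrist_force: [-0.0, -0.0, 0.7]
opening: 0.173
```

Request:
{"fn": "step_arm", "kwargs": {"deltas": [0.001,0,0,0,0,0,-0.66,0.001,0,0,0,0,0,-0.66,0.001,0,0,0,0,0,-0.66]}}

```text
t: 6.23
ee_pos: [0.5001, -0.1505, 0.0692]
orientation: [-0.434, 0.558, 0.434, 0.558]
wrist_force: [0.3, 0.1, 0.7]
opening: 0.17
```

Request:
{"fn": "step_arm", "kwargs": {"deltas": [0.001,0,0,0,0,0,-0.66,0.001,0,0,0,0,0,-0.66,0.001,0,0,0,0,0,-0.66]}}

```text
t: 6.48
ee_pos: [0.5001, -0.1505, 0.0681]
orientation: [-0.434, 0.558, 0.434, 0.558]
wrist_force: [-0.2, -0.6, 0.1]
opening: 0.172
```

Request:
{"fn": "step_arm", "kwargs": {"deltas": [0.001,0,0,0,0,0,-0.66,0.001,0,0,0,0,0,-0.66,0.001,0,0,0,0,0,-0.66]}}

```text
t: 6.73
ee_pos: [0.5001, -0.1505, 0.0671]
orientation: [-0.434, 0.558, 0.434, 0.558]
wrist_force: [-0.1, 0.6, -0.2]
opening: 0.17
```

```bash
python3 - <<'E'
from h import *
o=env.get_obs(); print(o["t"],o["ee_pos"],toR(o["ee_pos"]),o["wrist_force"],o["opening"]);
S=env.capture("scene"); f=S["frame"][205:265,180:260]; cv2.imwrite("pics/s6.png",cv2.resize(f,None,fx=9,fy=9,interpolation=2)[:,:,::-1])
c=env.capture("wrist"); cv2.imwrite("pics/w6.png",cv2.resize(c["frame"][200:330,180:390],None,fx=3.7,fy=3.7,interpolation=2)[:,:,::-1])
E
```

```text
6.7333 [ 0.50010591 -0.15047482  0.06714948] [   1.37767769 -149.16654819] [-0.128197    0.6248746  -0.23487356] 0.16982302048830614
```

View pics/s6.png

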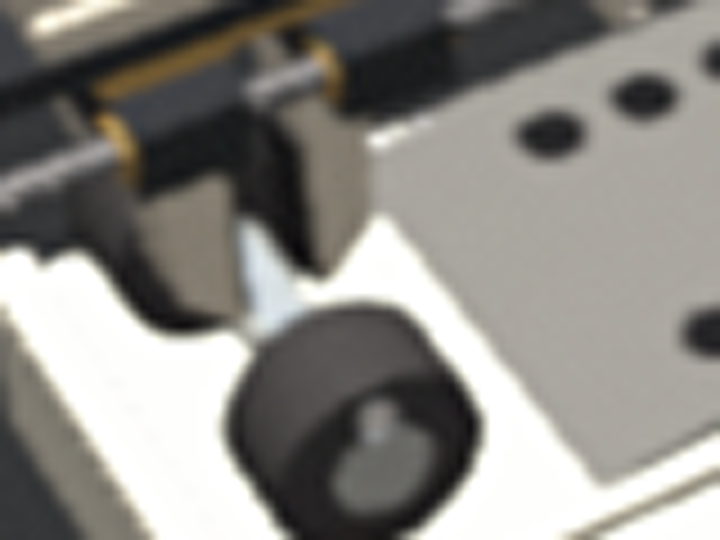

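View pics/w6.png

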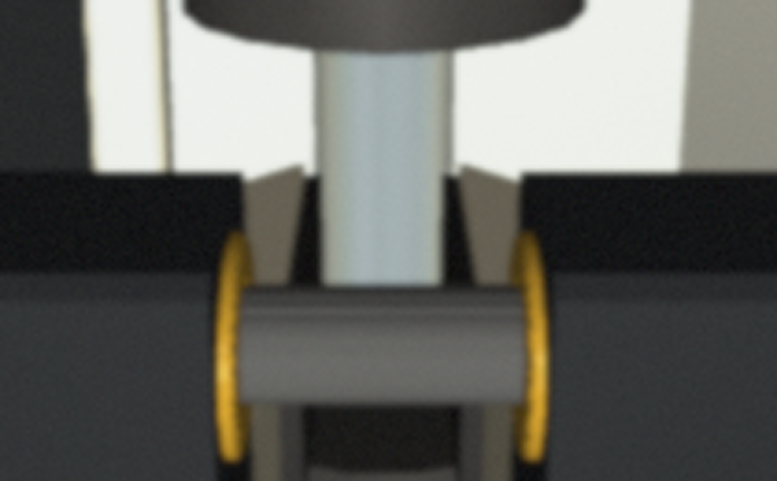

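The front fingertip's lowest corner is now at (322,278), which puts it at about 0.09 m, just above the axle top. I'll continue slowly.

Request:
{"fn": "step_arm", "kwargs": {"deltas": [0.001,0,0,0,0,0,-0.66,0.0015,0,0,0,0,0,-0.66,0.0015,0,0,0,0,0,-0.66]}}

```text
t: 7.08
ee_pos: [0.5, -0.1505, 0.0656]
orientation: [-0.434, 0.558, 0.434, 0.558]
wrist_force: [-0.6, 1.2, 0.5]
opening: 0.169
```

Request:
{"fn": "step_arm", "kwargs": {"deltas": [0.001,0,0,0,0,0,-0.66,0.001,0,0,0,0,0,-0.66,0.001,0,0,0,0,0,-0.66]}}

```text
t: 7.33
ee_pos: [0.5001, -0.1505, 0.0646]
orientation: [-0.434, 0.558, 0.434, 0.558]
wrist_force: [0.5, -0.2, 0.0]
opening: 0.168
```

Request:
{"fn": "step_arm", "kwargs": {"deltas": [0.001,0,0,0,0,0,-0.66,0.001,0,0,0,0,0,-0.66,0.001,0,0,0,0,0,-0.66]}}

```text
t: 7.58
ee_pos: [0.5001, -0.1505, 0.0637]
orientation: [-0.434, 0.558, 0.434, 0.558]
wrist_force: [-0.3, 0.7, 1.1]
opening: 0.172
```

Request:
{"fn": "step_arm", "kwargs": {"deltas": [0.001,0,0,0,0,0,-0.66,0.001,0,0,0,0,0,-0.66,0.001,0,0,0,0,0,-0.66]}}

```text
t: 7.83
ee_pos: [0.5001, -0.1505, 0.0626]
orientation: [-0.434, 0.558, 0.434, 0.558]
wrist_force: [0.8, 0.0, -0.1]
opening: 0.169
```

Request:
{"fn": "step_arm", "kwargs": {"deltas": [0.001,0,0,0,0,0,-0.66,0.001,0,0,0,0,0,-0.66,0.001,0,0,0,0,0,-0.66]}}

```text
t: 8.08
ee_pos: [0.5001, -0.1505, 0.0616]
orientation: [-0.434, 0.558, 0.434, 0.558]
wrist_force: [0.4, -0.1, 0.1]
opening: 0.167
```

Request:
{"fn": "step_arm", "kwargs": {"deltas": [0.0007,0,0,0,0,0,-0.66,0.0007,0,0,0,0,0,-0.66,0.0007,0,0,0,0,0,-0.66]}}

```text
t: 8.33
ee_pos: [0.5001, -0.1505, 0.061]
orientation: [-0.434, 0.558, 0.434, 0.558]
wrist_force: [-0.5, 0.7, -0.3]
opening: 0.172
```

```bash
python3 - <<'E'
from h import *
o=env.get_obs(); print(o["t"],o["ee_pos"],toR(o["ee_pos"]),o["wrist_force"],o["opening"]);
S=env.capture("scene"); f=S["frame"][205:265,180:260]; cv2.imwrite("pics/s7.png",cv2.resize(f,None,fx=9,fy=9,interpolation=2)[:,:,::-1])
E
```

```text
8.3333 [ 0.50011922 -0.15050754  0.06096788] [   1.39861566 -149.194999  ] [-0.46420113  0.70295062 -0.25516163] 0.17219759563990278
```

View pics/s7.png

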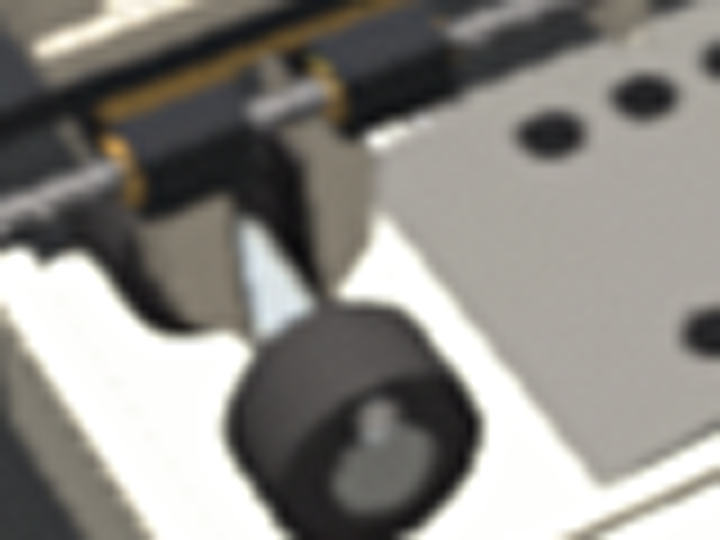

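Both views agree: the tips are about 24 mm above the reported TCP, near z 0.085, so contact should come any moment now.

Request:
{"fn": "step_arm", "kwargs": {"deltas": [0.0007,0,0,0,0,0,-0.66,0.0007,0,0,0,0,0,-0.66,0.0007,0,0,0,0,0,-0.66]}}

```text
t: 8.63
ee_pos: [0.5001, -0.1505, 0.0603]
orientation: [-0.434, 0.558, 0.434, 0.558]
wrist_force: [0.9, 0.6, 0.1]
opening: 0.169
```

Request:
{"fn": "step_arm", "kwargs": {"deltas": [0.0007,0,0,0,0,0,-0.66,0.0007,0,0,0,0,0,-0.66,0.0007,0,0,0,0,0,-0.66]}}

```text
t: 8.88
ee_pos: [0.5001, -0.1505, 0.0596]
orientation: [-0.434, 0.558, 0.434, 0.558]
wrist_force: [-0.6, 0.0, -0.0]
opening: 0.17
```

Request:
{"fn": "step_arm", "kwargs": {"deltas": [0.0007,0,0,0,0,0,-0.66,0.0007,0,0,0,0,0,-0.66,0.0007,0,0,0,0,0,-0.66]}}

```text
t: 9.13
ee_pos: [0.5001, -0.1505, 0.0589]
orientation: [-0.434, 0.558, 0.434, 0.558]
wrist_force: [-0.3, 0.4, 0.2]
opening: 0.169
```

Request:
{"fn": "step_arm", "kwargs": {"deltas": [0.0007,0,0,0,0,0,-0.66,0.0007,0,0,0,0,0,-0.66,0.0007,0,0,0,0,0,-0.66]}}

```text
t: 9.38
ee_pos: [0.5002, -0.1505, 0.0583]
orientation: [-0.434, 0.558, 0.434, 0.558]
wrist_force: [-0.1, -0.5, 0.4]
opening: 0.167
```

Request:
{"fn": "step_arm", "kwargs": {"deltas": [0.0007,0,0,0,0,0,-0.66,0.0007,0,0,0,0,0,-0.66,0.0007,0,0,0,0,0,-0.66]}}

```text
t: 9.63
ee_pos: [0.5004, -0.1506, 0.0579]
orientation: [-0.435, 0.558, 0.434, 0.558]
wrist_force: [-0.8, 0.4, 4.5]
opening: 0.166
```

Request:
{"fn": "step_arm", "kwargs": {"deltas": [0.0007,0,0,0,0,0,-0.66,0.0007,0,0,0,0,0,-0.66,0.0007,0,0,0,0,0,-0.66]}}

```text
t: 9.88
ee_pos: [0.5005, -0.1507, 0.0577]
orientation: [-0.435, 0.558, 0.434, 0.558]
wrist_force: [-1.5, 0.2, 8.8]
opening: 0.171
```

```bash
python3 - <<'E'
from h import *
o=env.get_obs(); print(o["t"],o["ee_pos"],toR(o["ee_pos"]),o["wrist_force"],o["opening"]);
S=env.capture("scene"); f=S["frame"][190:265,170:270]; cv2.imwrite("pics/s8.png",cv2.resize(f,None,fx=7.9,fy=7.9,interpolation=2)[:,:,::-1])
c=env.capture("wrist"); cv2.imwrite("pics/w8.png",c["frame"][:,:,::-1])
E
```

```text
9.8833 [ 0.50053164 -0.15068039  0.05766462] [   1.84083853 -149.26137203] [-1.48728342  0.23576387  8.82696654] 0.1714620675728249
```

View pics/s8.png

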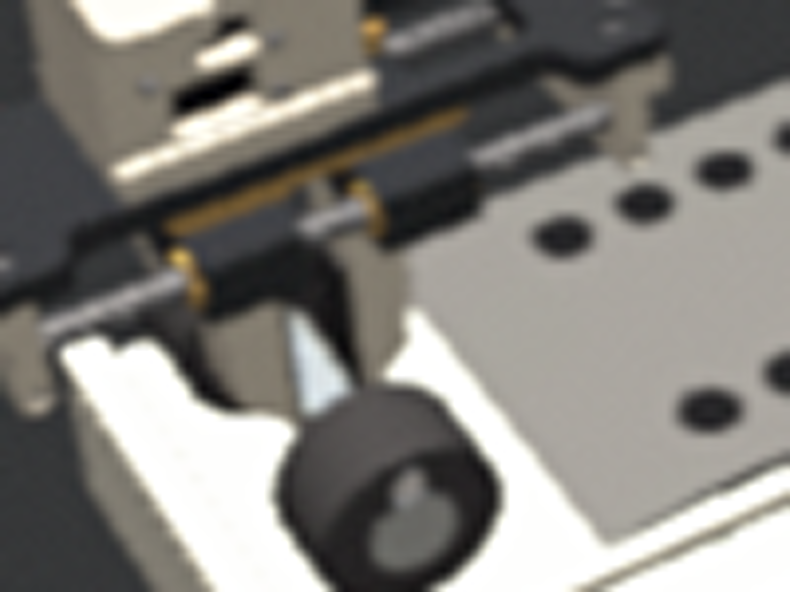

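View pics/w8.png

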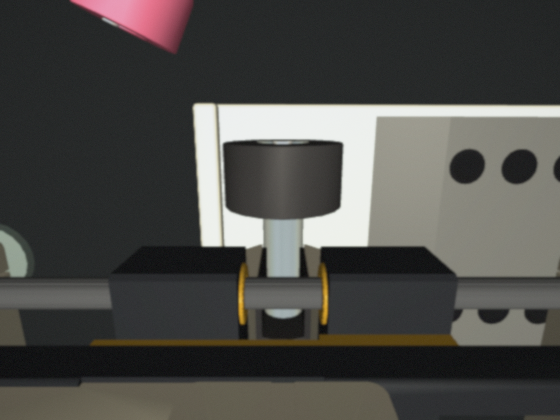

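```bash
python3 - <<'E'
from h import *
for i in range(3):
    o=env.get_obs(); R=Rn.from_quat(o["orientation"]).as_matrix(); print(o["t"],o["ee_pos"][2],"F",np.round([np.r_[xd,0]@o["wrist_force"],np.r_[yd,0]@o["wrist_force"],o["wrist_force"][2]],2),"M",np.round([np.r_[xd,0]@o["wrist_torque"],np.r_[yd,0]@o["wrist_torque"],o["wrist_torque"][2]],3)); env.capture("top")
E
```

```text
9.9833 0.05764779686957449 F [-2.57  0.64  8.49] M [-0.     0.282  0.005]
10.0333 0.05768112356540632 F [-1.61  1.02  8.79] M [0.059 0.254 0.006]
10.0833 0.05764991997370157 F [-2.48  0.77  8.77] M [0.079 0.252 0.008]
```

Contact is on the axle: 8.8 N vertical, a moment consistent with a load at mid-axle, and a stiffness of about 6 N/mm. Next I'll add about 0.5 mm of press and start rolling along tool z.

Request:
{"fn": "step_arm", "kwargs": {"deltas": [0.0005,0,0,0,0,0,-0.66,0.0005,0,0.001,0,0,0,-0.66,0.0005,0,0.003,0,0,0,-0.66,0.0005,0,0.005,0,0,0,-0.66,0.0005,0,0.007,0,0,0,-0.66,0.0005,0,0.009,0,0,0,-0.66,0.0005,0,0.01,0,0,0,-0.66]}}

```text
t: 10.72
ee_pos: [0.5038, -0.1417, 0.0576]
orientation: [-0.436, 0.557, 0.433, 0.558]
wrist_force: [-0.8, -2.3, 9.5]
opening: 0.173
```

```bash
cat > st.py <<'E'
from h import *
o=env.get_obs(); f=o["wrist_force"]; print("t",round(o["t"],2),"rack",toR(o["ee_pos"]).round(2),"z",round(o["ee_pos"][2]*1e3,2),"F",np.round([np.r_[xd,0]@f,np.r_[yd,0]@f,f[2]],1),"op",round(o["opening"],3),"rot",delta(W(0,0,0),Rt(),o)[1])
E
python3 st.py; python3 - <<'E'
from h import *
c=env.capture("wrist"); cv2.imwrite("pics/w9.png",c["frame"][:,:,::-1])
E
```

```text
t 10.72 rack [   2.82 -139.72] z 57.65 F [-0.2 -2.4  9.5] op 0.173 rot [ 0.0004 -0.0012  0.0036]
```

View pics/w9.png

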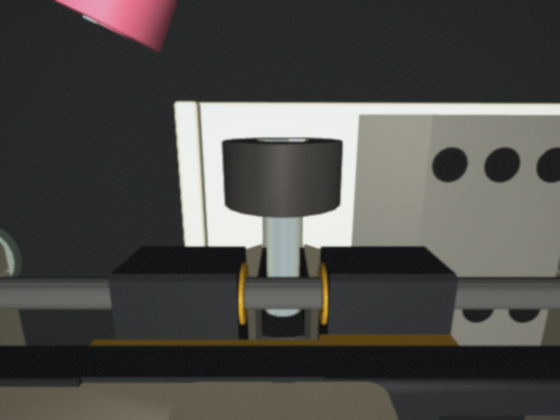

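The roller rolls along with the fingers: in the wrist view the wheel is still centred at (283,175) and the deck is moving past. On to y ≈ -110.

Request:
{"fn": "step_arm", "kwargs": {"deltas": [0.0003,0.0003,0.003,0,0,0,-0.66,0.0003,0.0005,0.006,0,0,0,-0.66,0.0003,0.0008,0.009,0,0,0,-0.66,0.0003,0.001,0.012,0,0,0,-0.66,0.0003,0.001,0.015,0,0,0,-0.66,0.0003,0.001,0.018,0,0,0,-0.66,0.0003,0.001,0.021,0,0,0,-0.66,0.0003,0.001,0.024,0,0,0,-0.66,0.0003,0.001,0.027,0,0,0,-0.66,0.0003,0.001,0.029,0,0,0,-0.66]}}

```text
t: 11.6
ee_pos: [0.5104, -0.1134, 0.0576]
orientation: [-0.436, 0.557, 0.433, 0.559]
wrist_force: [0.2, -3.1, 10.5]
opening: 0.171
```

```bash
python3 st.py; python3 - <<'E'
from h import *
c=env.capture("wrist"); cv2.imwrite("pics/w10.png",c["frame"][:,:,::-1])
E
```

```text
t 11.6 rack [   2.26 -110.67] z 57.55 F [ 0.9 -2.9 10.5] op 0.171 rot [ 0.0003 -0.0012  0.0045]
```

View pics/w10.png

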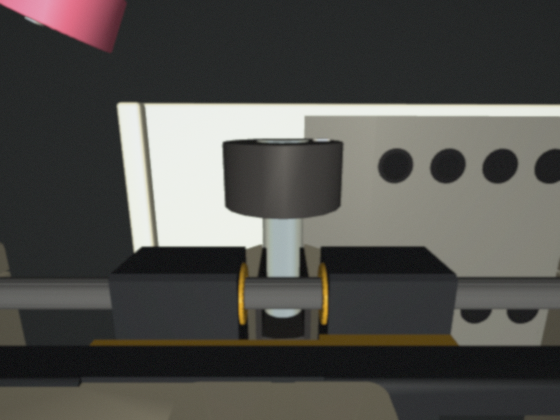

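Request:
{"fn": "step_arm", "kwargs": {"deltas": [0.0002,0,0.003,0,0,0,-0.66,0.0002,0,0.006,0,0,0,-0.66,0.0002,0,0.009,0,0,0,-0.66,0.0002,0,0.01,0,0,0,-0.66]}}

```text
t: 11.98
ee_pos: [0.513, -0.1039, 0.0576]
orientation: [-0.436, 0.557, 0.433, 0.558]
wrist_force: [-1.1, -5.0, 12.7]
opening: 0.17
```

Request:
{"fn": "step_arm", "kwargs": {"deltas": [0,0,0.002,0,0,0,-0.66,-0.0003,0,0.004,0,0,0,-0.66,-0.0005,0,0.005,0,0,0,-0.66]}}

```text
t: 12.23
ee_pos: [0.5143, -0.0997, 0.0583]
orientation: [-0.437, 0.557, 0.432, 0.558]
wrist_force: [-0.7, -5.2, 13.6]
opening: 0.171
```

```bash
python3 st.py
```

```text
t 12.23 rack [  2.7  -96.42] z 58.33 F [ 0.6 -5.2 13.6] op 0.171 rot [ 0.0005 -0.0022  0.0056]
```

Request:
{"fn": "step_arm", "kwargs": {"deltas": [-0.0005,0,0.003,0,0,0,-0.66,-0.001,0,0.006,0,0,0,-0.66,-0.0015,0,0.009,0,0,0,-0.66,-0.0016,0,0.01,0,0,0,-0.66]}}

```text
t: 12.57
ee_pos: [0.5169, -0.0897, 0.06]
orientation: [-0.437, 0.557, 0.432, 0.559]
wrist_force: [-0.5, -5.4, 14.6]
opening: 0.169
```

```bash
python3 st.py
```

```text
t 12.57 rack [  2.8  -86.17] z 59.95 F [ 0.9 -5.4 14.6] op 0.169 rot [ 0.0006 -0.002   0.0058]
```

Request:
{"fn": "step_arm", "kwargs": {"deltas": [-0.0006,0,0.003,0,0,0,-0.66,-0.0012,0,0.006,0,0,0,-0.66,-0.0017,0,0.009,0,0,0,-0.66,-0.0019,0,0.01,0,0,0,-0.66]}}

```text
t: 12.9
ee_pos: [0.5192, -0.0799, 0.0617]
orientation: [-0.436, 0.557, 0.433, 0.559]
wrist_force: [-0.5, -6.0, 12.1]
opening: 0.174
```

```bash
python3 st.py
```

```text
t 12.9 rack [  2.6  -76.01] z 61.66 F [ 1.  -5.9 12.1] op 0.174 rot [ 0.0005 -0.0017  0.0054]
```

Request:
{"fn": "step_arm", "kwargs": {"deltas": [-0.0005,0,0.003,0,0,0,-0.66,-0.0009,0,0.006,0,0,0,-0.66,-0.0013,0,0.008,0,0,0,-0.66]}}

```text
t: 13.15
ee_pos: [0.5211, -0.0723, 0.063]
orientation: [-0.436, 0.557, 0.433, 0.559]
wrist_force: [-1.2, -4.4, 11.4]
opening: 0.17
```

```bash
python3 st.py; python3 - <<'E'
from h import *
c=env.capture("wrist"); cv2.imwrite("pics/w11.png",c["frame"][:,:,::-1])
E
```

```text
t 13.15 rack [  2.58 -68.18] z 62.96 F [-0.  -4.5 11.4] op 0.17 rot [ 0.0004 -0.0018  0.0053]
```

View pics/w11.png

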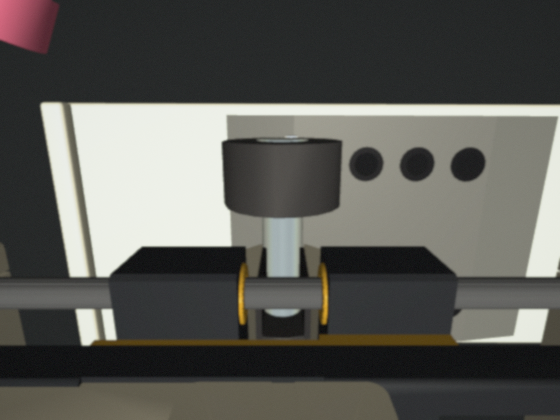

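Request:
{"fn": "step_arm", "kwargs": {"deltas": [-0.0002,0,0.002,0,0,0,-0.66,-0.0002,0,0.004,0,0,0,-0.66,-0.0002,0,0.006,0,0,0,-0.66]}}

```text
t: 13.45
ee_pos: [0.5227, -0.0669, 0.0634]
orientation: [-0.437, 0.557, 0.432, 0.558]
wrist_force: [-2.5, -6.8, 13.9]
opening: 0.171
```

```bash
python3 st.py
```

```text
t 13.45 rack [  2.74 -62.59] z 63.42 F [-0.7 -7.2 13.9] op 0.171 rot [ 0.0005 -0.0023  0.0057]
```

Request:
{"fn": "step_arm", "kwargs": {"deltas": [0,0,0.002,0,0,0,-0.66,0,0,0.004,0,0,0,-0.66,0,0,0.005,0,0,0,-0.66]}}

```text
t: 13.7
ee_pos: [0.5241, -0.0616, 0.0634]
orientation: [-0.436, 0.557, 0.432, 0.559]
wrist_force: [-0.9, -3.6, 12.8]
opening: 0.172
```

```bash
python3 st.py
```

```text
t 13.7 rack [  2.84 -57.13] z 63.42 F [ 0.  -3.7 12.8] op 0.172 rot [ 0.0004 -0.0016  0.006 ]
```

Request:
{"fn": "step_arm", "kwargs": {"deltas": [0,0,0.002,0,0,0,-0.66,0,0,0.004,0,0,0,-0.66,0,0,0.006,0,0,0,-0.66,0,0,0.008,0,0,0,-0.66]}}

```text
t: 14.03
ee_pos: [0.5261, -0.0535, 0.0633]
orientation: [-0.436, 0.557, 0.433, 0.559]
wrist_force: [1.0, -2.9, 12.8]
opening: 0.17
```

Request:
{"fn": "step_arm", "kwargs": {"deltas": [0,0,0.002,0,0,0,-0.66,0,0,0.004,0,0,0,-0.66,0,0,0.006,0,0,0,-0.66,0,0,0.008,0,0,0,-0.66]}}

```text
t: 14.37
ee_pos: [0.528, -0.0457, 0.0633]
orientation: [-0.436, 0.557, 0.433, 0.559]
wrist_force: [0.0, -2.6, 13.8]
opening: 0.173
```

```bash
python3 st.py; python3 - <<'E'
from h import *
c=env.capture("scene"); f=c["frame"][190:265,200:300]; cv2.imwrite("pics/s12.png",cv2.resize(f,None,fx=7.9,fy=7.9,interpolation=2)[:,:,::-1])
c=env.capture("wrist"); cv2.imwrite("pics/w12.png",c["frame"][:,:,::-1])
E
```

```text
t 14.37 rack [  2.76 -40.75] z 63.34 F [ 0.7 -2.5 13.8] op 0.173 rot [ 0.0003 -0.0009  0.0058]
```

View pics/w12.png

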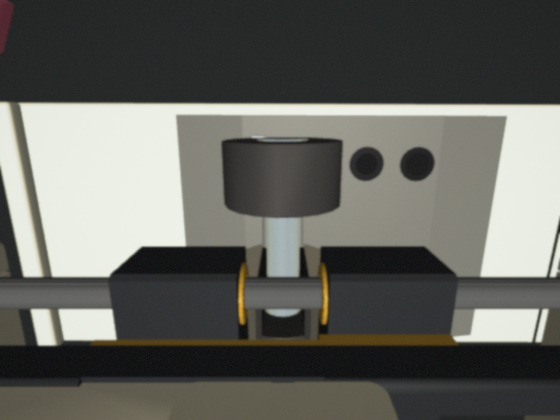

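View pics/s12.png

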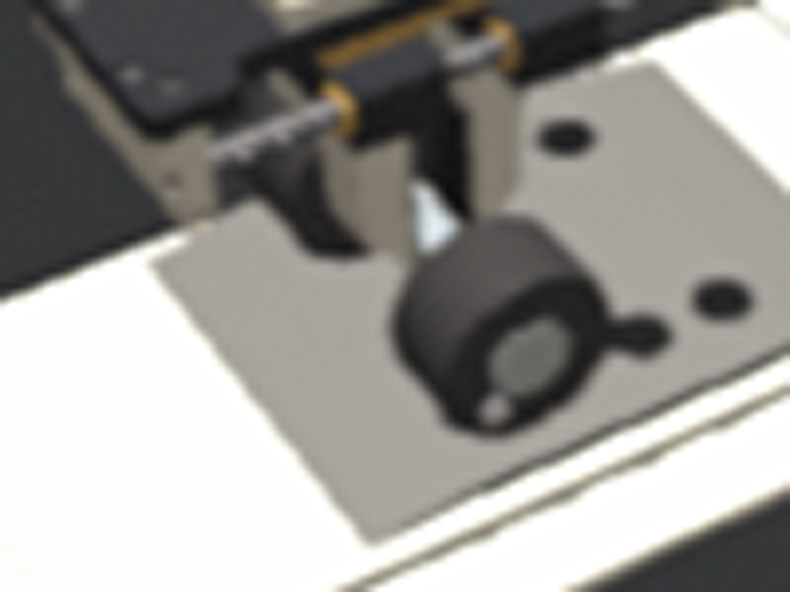

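The wheel hub dot has turned and the force is steady at 13 N, so it is rolling and the first pair is behind it. I'll carry on over the flat.

Request:
{"fn": "step_arm", "kwargs": {"deltas": [0,0,0.002,0,0,0,-0.66,0,0,0.004,0,0,0,-0.66,0,0,0.006,0,0,0,-0.66,0,0,0.008,0,0,0,-0.66,0,0,0.01,0,0,0,-0.66,0,0,0.012,0,0,0,-0.66]}}

```text
t: 14.97
ee_pos: [0.531, -0.0345, 0.0634]
orientation: [-0.436, 0.557, 0.432, 0.559]
wrist_force: [-0.4, -4.0, 13.0]
opening: 0.169
```

Request:
{"fn": "step_arm", "kwargs": {"deltas": [0,0,0.002,0,0,0,-0.66,0,0,0.004,0,0,0,-0.66,0,0,0.006,0,0,0,-0.66,0,0,0.008,0,0,0,-0.66,0,0,0.01,0,0,0,-0.66,0,0,0.012,0,0,0,-0.66]}}

```text
t: 15.47
ee_pos: [0.5339, -0.0223, 0.0634]
orientation: [-0.436, 0.557, 0.433, 0.559]
wrist_force: [0.4, -3.0, 12.9]
opening: 0.17
```

```bash
python3 st.py; python3 - <<'E'
from h import *
c=env.capture("scene"); f=c["frame"][170:265,200:320]; cv2.imwrite("pics/s13.png",cv2.resize(f,None,fx=6.2,fy=6.2,interpolation=2)[:,:,::-1])
E
```

```text
t 15.47 rack [  2.73 -16.63] z 63.35 F [ 1.1 -2.8 12.9] op 0.17 rot [ 0.0003 -0.0006  0.0057]
```

View pics/s13.png

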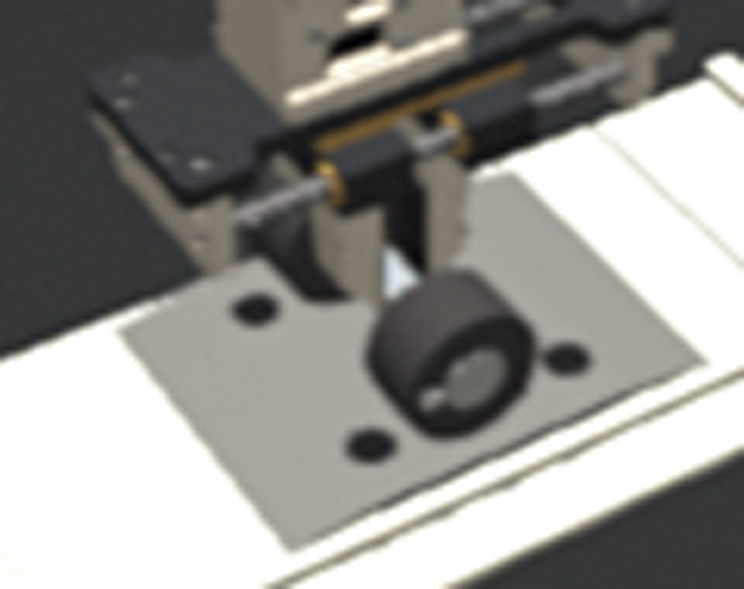

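The first pair, at (255,310) and (370,445), has been passed and looks flat. Continuing.

Request:
{"fn": "step_arm", "kwargs": {"deltas": [0,0,0.0025,0,0,0,-0.66,0,0,0.005,0,0,0,-0.66,0,0,0.0075,0,0,0,-0.66,0,0,0.01,0,0,0,-0.66,0,0,0.0125,0,0,0,-0.66,0,0,0.015,0,0,0,-0.66,0,0,0.0175,0,0,0,-0.66,0,0,0.02,0,0,0,-0.66]}}

```text
t: 16.18
ee_pos: [0.5388, -0.0031, 0.0634]
orientation: [-0.436, 0.557, 0.433, 0.559]
wrist_force: [-0.3, -3.5, 13.3]
opening: 0.172
```

Request:
{"fn": "step_arm", "kwargs": {"deltas": [0,0,0.0025,0,0,0,-0.66,0,0,0.005,0,0,0,-0.66,0,0,0.0075,0,0,0,-0.66,0,0,0.01,0,0,0,-0.66,0,0,0.0125,0,0,0,-0.66,0,0,0.015,0,0,0,-0.66,0,0,0.0175,0,0,0,-0.66,0,0,0.02,0,0,0,-0.66]}}

```text
t: 16.85
ee_pos: [0.5436, 0.0161, 0.0634]
orientation: [-0.436, 0.557, 0.433, 0.559]
wrist_force: [-0.9, -5.1, 13.1]
opening: 0.17
```

Request:
{"fn": "step_arm", "kwargs": {"deltas": [0,0,0.0025,0,0,0,-0.66,0,0,0.005,0,0,0,-0.66,0,0,0.0075,0,0,0,-0.66,0,0,0.01,0,0,0,-0.66,0,0,0.0125,0,0,0,-0.66,0,0,0.015,0,0,0,-0.66,0,0,0.0175,0,0,0,-0.66]}}

```text
t: 17.43
ee_pos: [0.548, 0.0337, 0.0634]
orientation: [-0.436, 0.557, 0.433, 0.559]
wrist_force: [-0.5, -2.9, 13.3]
opening: 0.171
```

```bash
python3 st.py; python3 - <<'E'
from h import *
c=env.capture("scene"); f=c["frame"][170:265,200:320]; cv2.imwrite("pics/s14.png",cv2.resize(f,None,fx=6.2,fy=6.2,interpolation=2)[:,:,::-1])
c=env.capture("wrist"); cv2.imwrite("pics/w14.png",c["frame"][:,:,::-1])
E
```

```text
t 17.43 rack [ 2.62 41.1 ] z 63.36 F [ 0.3 -2.9 13.3] op 0.171 rot [ 0.0002 -0.0001  0.0055]
```

View pics/s14.png

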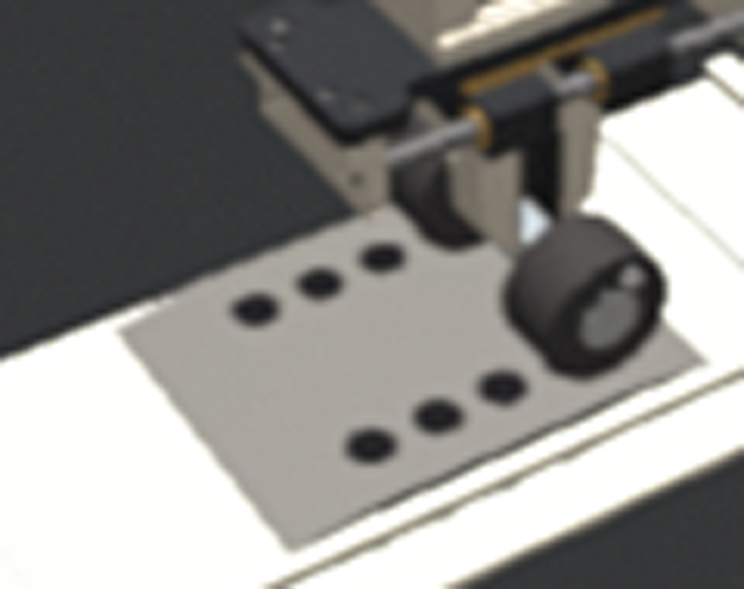

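View pics/w14.png

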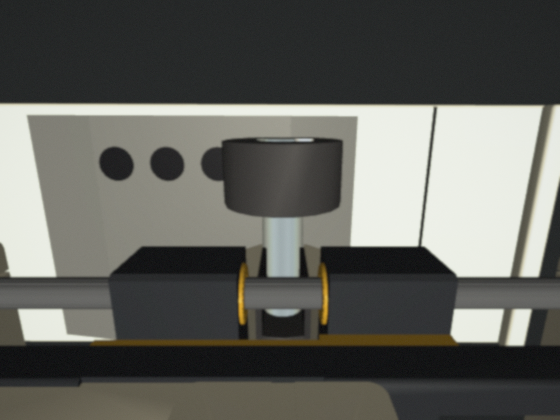

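In the wrist view the rolled stoppers (115-215, 163) have lost the inner ring they showed before, so they look flush. Next is the down-slope.

Request:
{"fn": "step_arm", "kwargs": {"deltas": [0,0,0.0025,0,0,0,-0.66,0,0,0.005,0,0,0,-0.66,0.0001,0,0.0075,0,0,0,-0.66,0.0003,0,0.0095,0,0,0,-0.66]}}

```text
t: 17.87
ee_pos: [0.5503, 0.0433, 0.0629]
orientation: [-0.436, 0.557, 0.433, 0.559]
wrist_force: [0.3, 0.1, 9.8]
opening: 0.168
```

```bash
python3 st.py
```

```text
t 17.87 rack [ 2.49 51.02] z 62.89 F [0.3 0.1 9.8] op 0.168 rot [0.0001 0.0007 0.0052]
```

Request:
{"fn": "step_arm", "kwargs": {"deltas": [0.0003,0,0.002,0,0,0,-0.66,0.0006,0,0.004,0,0,0,-0.66,0.001,0,0.006,0,0,0,-0.66,0.0013,0,0.008,0,0,0,-0.66]}}

```text
t: 18.2
ee_pos: [0.5522, 0.0513, 0.0615]
orientation: [-0.436, 0.557, 0.433, 0.559]
wrist_force: [0.2, -0.7, 11.2]
opening: 0.172
```

```bash
python3 st.py
```

```text
t 18.2 rack [ 2.38 59.18] z 61.53 F [ 0.3 -0.6 11.2] op 0.172 rot [0.0002 0.0009 0.005 ]
```

Request:
{"fn": "step_arm", "kwargs": {"deltas": [0.0003,0,0.002,0,0,0,-0.66,0.0007,0,0.004,0,0,0,-0.66,0.001,0,0.006,0,0,0,-0.66,0.0013,0,0.008,0,0,0,-0.66,0.0016,0,0.01,0,0,0,-0.66]}}

```text
t: 18.62
ee_pos: [0.5546, 0.061, 0.0599]
orientation: [-0.436, 0.557, 0.433, 0.559]
wrist_force: [1.2, -0.7, 11.1]
opening: 0.171
```

```bash
python3 st.py
```

```text
t 18.62 rack [ 2.36 69.17] z 59.94 F [ 1.3 -0.3 11.1] op 0.171 rot [0.0001 0.0009 0.0049]
```

Request:
{"fn": "step_arm", "kwargs": {"deltas": [0.0003,0,0.002,0,0,0,-0.66,0.0006,0,0.004,0,0,0,-0.66,0.0009,0,0.006,0,0,0,-0.66,0.0013,0,0.008,0,0,0,-0.66]}}

```text
t: 18.95
ee_pos: [0.5566, 0.0687, 0.0586]
orientation: [-0.436, 0.557, 0.433, 0.559]
wrist_force: [0.2, 0.2, 10.9]
opening: 0.171
```

```bash
python3 st.py
```

```text
t 18.95 rack [ 2.32 77.21] z 58.62 F [ 0.2  0.2 10.9] op 0.171 rot [0.0001 0.001  0.0048]
```

Request:
{"fn": "step_arm", "kwargs": {"deltas": [0.0003,0,0.002,0,0,0,-0.66,0.0006,0,0.004,0,0,0,-0.66,0.0009,0,0.006,0,0,0,-0.66,0.001,0,0.008,0,0,0,-0.66]}}

```text
t: 19.28
ee_pos: [0.5584, 0.0765, 0.0575]
orientation: [-0.435, 0.557, 0.433, 0.559]
wrist_force: [1.6, -2.3, 11.4]
opening: 0.168
```

```bash
python3 st.py
```

```text
t 19.28 rack [ 2.24 85.14] z 57.54 F [ 2.1 -1.8 11.4] op 0.168 rot [0.0001 0.0009 0.0046]
```

Request:
{"fn": "step_arm", "kwargs": {"deltas": [0,0,0.003,0,0,0,-0.66,0,0,0.006,0,0,0,-0.66,0,0,0.009,0,0,0,-0.66,0,0,0.012,0,0,0,-0.66,0,0,0.015,0,0,0,-0.66,0,0,0.018,0,0,0,-0.66,0,0,0.021,0,0,0,-0.66,0,0,0.024,0,0,0,-0.66]}}

```text
t: 19.95
ee_pos: [0.5641, 0.0994, 0.0576]
orientation: [-0.436, 0.557, 0.433, 0.559]
wrist_force: [-0.4, -2.5, 11.5]
opening: 0.172
```

```bash
python3 st.py; python3 - <<'E'
from h import *
c=env.capture("wrist"); cv2.imwrite("pics/w15.png",c["frame"][:,:,::-1])
E
```

```text
t 19.95 rack [  2.13 108.82] z 57.55 F [ 0.2 -2.5 11.5] op 0.172 rot [0.0002 0.0004 0.0042]
```

View pics/w15.png

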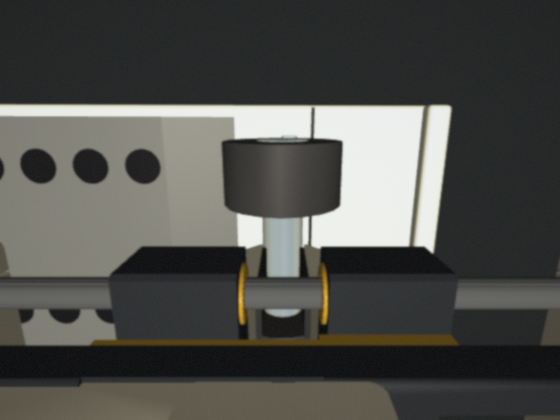

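The line runs (313,112)-(309,240) in the wrist view, just ahead of the axle at u≈283. I'll measure the remaining distance in this same view.

```bash
cat > fin.py <<'E'
from h import *
import sys
c=env.capture("wrist"); g=cv2.cvtColor(c["frame"],cv2.COLOR_RGB2GRAY).astype(float)
def line(rows,lo,hi):
    for r in rows:
        s=g[r,lo:hi]; w=np.clip(s.max()-15-s,0,None); u=(w*np.arange(lo,hi)).sum()/max(w.sum(),1e-9); print("line",r,round(u,1),"dark",w.max(),toR(plane(c,(u,r),.05)).round(2))
a=[int(v) for v in sys.argv[1:]]
if a: line((112,120,130),a[0],a[1]); 
if len(a)>2: line((220,232,242),a[2],a[3])
for r in(215,225,238): print("ax",r,g[r,255:312].astype(int).tolist())
print("wheel",g[180,215:230].astype(int).tolist(),g[180,335:350].astype(int).tolist())
print("TCP",toR(env.get_obs()["ee_pos"]))
for x,z in((-.03,.078),(-.06,.078),(-.043,.106),(-.06,.05)): print("pred axle px",proj(c,np.r_[O+toR(env.get_obs()["ee_pos"])[1]/1e3*yd+x*xd,z]))
E
python3 fin.py 304 322 303 318
```

```text
line 112 311.4 dark 133.0 [-70.71 124.28]
line 120 311.3 dark 130.0 [-66.6  124.32]
line 130 311.0 dark 137.0 [-61.4  124.27]
line 220 308.7 dark 145.0 [-10.94 123.98]
line 232 308.5 dark 132.0 [ -3.66 124.01]
line 242 308.2 dark 137.0 [  2.51 123.93]
ax 215 [92, 85, 78, 77, 73, 73, 70, 69, 70, 69, 70, 71, 72, 74, 73, 73, 73, 76, 78, 77, 78, 79, 79, 82, 81, 82, 83, 83, 83, 82, 81, 79, 79, 79, 77, 76, 76, 72, 73, 72, 73, 71, 69, 70, 68, 68, 66, 69, 72, 71, 75, 75, 69, 65, 63, 76, 99]
ax 225 [239, 239, 239, 240, 239, 238, 226, 187, 142, 130, 141, 150, 157, 159, 163, 167, 169, 171, 171, 171, 172, 172, 172, 172, 172, 171, 173, 176, 176, 178, 178, 176, 173, 173, 170, 169, 168, 168, 170, 172, 173, 173, 171, 165, 157, 145, 141, 174, 219, 235, 237, 225, 174, 103, 83, 145, 212]
ax 238 [239, 239, 239, 239, 239, 238, 229, 196, 150, 132, 138, 146, 155, 161, 163, 165, 168, 171, 171, 171, 171, 171, 172, 173, 173, 172, 174, 175, 176, 176, 177, 175, 173, 172, 170, 168, 167, 167, 169, 172, 172, 173, 171, 164, 156, 145, 149, 183, 222, 236, 237, 223, 165, 95, 95, 160, 218]
wheel [150, 148, 148, 150, 150, 149, 147, 134, 102, 63, 42, 40, 41, 45, 45] [49, 46, 44, 42, 45, 73, 142, 210, 235, 238, 239, 239, 239, 239, 239]
TCP [  2.13188846 109.22879532]
pred axle px [283.20374839 198.46290023]
pred axle px [283.19841301 134.91017624]
pred axle px [283.36789182 182.00353846]
pred axle px [283.07693617 132.68860227]
```

The axle (u≈282.1, rack y 108.7) and the line (124.15) are 15.4 mm apart in the same view.

Request:
{"fn": "step_arm", "kwargs": {"deltas": [0,0,0.003,0,0,0,-0.66,0,0,0.006,0,0,0,-0.66,0,0,0.009,0,0,0,-0.66,0,0,0.012,0,0,0,-0.66,0,0,0.014,0,0,0,-0.66,0,0,0.015,0,0,0,-0.66,0,0,0.015,0,0,0,-0.66,0,0,0.015,0,0,0,-0.66]}}

```text
t: 20.72
ee_pos: [0.5678, 0.1141, 0.0576]
orientation: [-0.435, 0.557, 0.433, 0.559]
wrist_force: [-0.0, -1.8, 11.4]
opening: 0.171
```

```bash
python3 st.py; python3 fin.py 274 294; python3 - <<'E'
from h import *
c=env.capture("wrist"); cv2.imwrite("pics/w16.png",c["frame"][:,:,::-1])
E
```

```text
t 20.72 rack [  2.09 123.98] z 57.56 F [ 0.4 -1.8 11.4] op 0.171 rot [0.0002 0.0008 0.0043]
line 112 284.0 dark 135.0 [-70.74 124.35]
line 120 283.8 dark 139.0 [-66.64 124.2 ]
line 130 283.8 dark 138.0 [-61.44 124.2 ]
ax 215 [92, 88, 83, 80, 80, 80, 78, 74, 72, 71, 73, 74, 75, 74, 74, 78, 79, 76, 75, 76, 75, 75, 76, 76, 74, 76, 75, 74, 72, 74, 75, 73, 72, 73, 72, 71, 71, 70, 68, 68, 70, 68, 67, 69, 69, 67, 70, 69, 75, 78, 80, 83, 84, 88, 95, 104, 105]
ax 225 [239, 240, 239, 239, 239, 238, 228, 188, 143, 130, 135, 146, 155, 162, 167, 172, 173, 176, 177, 178, 175, 174, 173, 172, 171, 169, 172, 172, 173, 173, 172, 172, 172, 172, 173, 173, 171, 173, 176, 174, 175, 170, 164, 156, 148, 139, 139, 172, 219, 236, 239, 239, 239, 239, 239, 239, 239]
ax 238 [240, 239, 239, 239, 239, 238, 229, 197, 150, 131, 134, 144, 152, 160, 167, 171, 175, 176, 177, 177, 175, 175, 172, 170, 171, 170, 171, 172, 172, 172, 173, 173, 172, 173, 172, 172, 174, 174, 175, 176, 174, 169, 165, 154, 146, 138, 145, 183, 223, 236, 239, 240, 239, 240, 239, 239, 239]
wheel [239, 239, 239, 238, 239, 239, 237, 225, 171, 96, 51, 41, 41, 45, 46] [48, 45, 46, 44, 51, 93, 163, 220, 236, 238, 239, 239, 238, 239, 239]
TCP [  2.07795636 123.96633833]
pred axle px [283.4854838  198.50181275]
pred axle px [283.49016956 134.96107318]
pred axle px [283.7095041  182.04593128]
pred axle px [283.32706399 132.73830787]
```

View pics/w16.png

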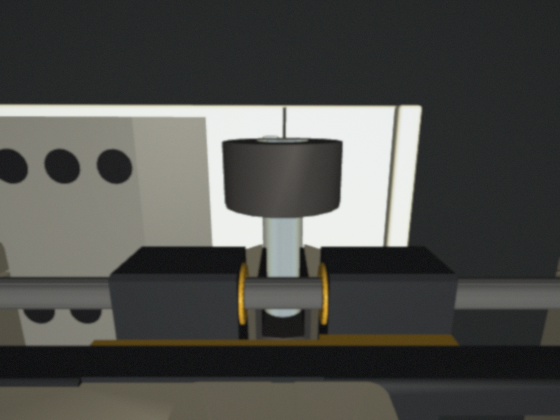

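The axle is still about 0.6 mm short of the line. I'll nudge it 0.5 mm, then unload gently.

Request:
{"fn": "step_arm", "kwargs": {"deltas": [0,0,0.0005,0,0,0,-0.66,0,0,0.0005,0,0,0,-0.66,-0.0005,0,0.0005,0,0,0,-0.66,-0.001,0,0.0005,0,0,0,-0.66,-0.0013,0,0.0005,0,0,0,-0.66,-0.0013,0,0.0005,0,0,0,-0.66]}}

```text
t: 21.32
ee_pos: [0.5675, 0.1147, 0.0579]
orientation: [-0.435, 0.557, 0.434, 0.559]
wrist_force: [2.7, -1.3, 6.7]
opening: 0.171
```

```bash
python3 st.py; python3 fin.py 274 294
```

```text
t 21.32 rack [  1.67 124.47] z 57.89 F [ 2.9 -0.6  6.7] op 0.171 rot [0.     0.0007 0.0029]
line 112 283.0 dark 135.0 [-71.2  124.31]
line 120 283.0 dark 137.0 [-67.09 124.3 ]
line 130 283.0 dark 137.0 [-61.88 124.3 ]
ax 215 [72, 71, 70, 70, 69, 68, 69, 70, 70, 71, 72, 72, 74, 75, 73, 76, 76, 77, 78, 78, 78, 79, 77, 77, 78, 76, 76, 74, 76, 74, 74, 75, 73, 73, 73, 70, 72, 69, 69, 70, 68, 70, 68, 67, 66, 67, 66, 65, 66, 65, 69, 71, 70, 71, 74, 75, 79]
ax 225 [240, 240, 239, 239, 239, 239, 230, 199, 152, 129, 134, 143, 151, 158, 166, 170, 173, 176, 175, 178, 176, 175, 174, 173, 171, 170, 171, 171, 172, 173, 173, 172, 172, 171, 173, 171, 171, 172, 174, 174, 174, 173, 167, 160, 149, 138, 134, 163, 217, 235, 239, 239, 239, 239, 239, 239, 239]
ax 238 [239, 239, 240, 239, 239, 239, 232, 207, 156, 128, 131, 140, 149, 158, 164, 170, 174, 175, 176, 177, 174, 175, 173, 173, 171, 171, 171, 172, 173, 173, 172, 172, 172, 173, 172, 172, 172, 173, 174, 174, 174, 172, 166, 157, 148, 138, 140, 172, 219, 235, 239, 239, 239, 239, 239, 239, 239]
wheel [239, 238, 239, 239, 239, 239, 238, 227, 182, 115, 60, 40, 42, 42, 46] [49, 47, 44, 43, 55, 105, 173, 223, 236, 238, 239, 239, 239, 239, 239]
TCP [  1.6665078  124.46878983]
pred axle px [283.52449974 199.18133393]
pred axle px [283.51341418 135.84934256]
pred axle px [283.74366497 182.82651364]
pred axle px [283.35020952 133.57687457]
```

The axle is at 123.9 and the line at about 124.1-124.3, so they agree within 0.3 mm. Next I'll lift off slowly.

Request:
{"fn": "step_arm", "kwargs": {"deltas": [-0.0005,0,0,0,0,0,-0.66,-0.001,0,0,0,0,0,-0.66,-0.0015,0,0,0,0,0,-0.66,-0.002,0,0,0,0,0,-0.66,-0.003,0,0,0,0,0,-0.66,-0.005,0,0,0,0,0,-0.66,-0.008,0,0,0,0,0,-0.66,-0.01,0,0,0,0,0,-0.66]}}

```text
t: 22.03
ee_pos: [0.5661, 0.115, 0.0673]
orientation: [-0.434, 0.558, 0.435, 0.558]
wrist_force: [0.6, 1.2, 0.3]
opening: 0.173
```

```bash
python3 st.py; python3 fin.py 274 294;  python3 - <<'E'
from h import *
c=env.capture("wrist"); cv2.imwrite("pics/w17.png",c["frame"][:,:,::-1])
E
```

```text
t 22.03 rack [  0.18 124.35] z 67.28 F [0.3 1.3 0.3] op 0.173 rot [ 0.0001  0.     -0.0005]
line 112 283.4 dark 85.0 [-72.97 124.36]
line 120 283.2 dark 128.0 [-68.65 124.25]
line 130 283.2 dark 128.0 [-63.18 124.25]
ax 215 [223, 221, 221, 220, 220, 218, 213, 195, 161, 125, 108, 107, 107, 110, 112, 114, 115, 113, 115, 114, 113, 112, 113, 110, 108, 108, 110, 109, 110, 109, 109, 109, 109, 109, 109, 109, 107, 108, 111, 112, 114, 114, 114, 112, 107, 110, 139, 185, 211, 218, 221, 221, 223, 225, 225, 229, 231]
ax 225 [239, 239, 240, 239, 239, 240, 239, 233, 212, 165, 135, 135, 144, 152, 160, 166, 172, 175, 177, 177, 177, 174, 173, 173, 171, 170, 170, 172, 172, 174, 173, 172, 173, 173, 173, 172, 172, 175, 174, 176, 173, 166, 158, 149, 140, 141, 172, 219, 235, 239, 239, 239, 238, 239, 239, 239, 239]
ax 238 [239, 239, 239, 239, 239, 239, 239, 237, 226, 181, 138, 133, 143, 151, 159, 165, 171, 174, 176, 176, 176, 175, 174, 172, 171, 170, 170, 172, 173, 173, 171, 172, 172, 173, 171, 171, 172, 174, 175, 174, 171, 167, 159, 149, 140, 139, 171, 219, 236, 239, 239, 239, 239, 238, 239, 239, 240]
wheel [240, 239, 239, 239, 239, 239, 239, 239, 239, 238, 232, 204, 137, 76, 44] [44, 59, 117, 188, 228, 237, 239, 238, 239, 239, 239, 239, 239, 239, 239]
TCP [  0.51405382 124.42354101]
pred axle px [283.62621697 197.84686485]
pred axle px [283.62887614 138.02690257]
pred axle px [283.80795279 182.04245847]
pred axle px [283.49394465 135.73772688]
```

View pics/w17.png

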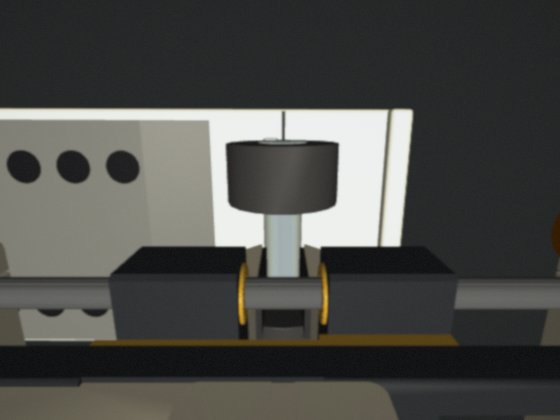

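The roller stayed put, with axle u≈282.5 and line u≈283.2. I'll raise the arm well clear and check everything.

Request:
{"fn": "step_arm", "kwargs": {"deltas": [-0.01,0,0,0,0,0,-0.66,-0.03,0,0,0,0,0,-0.66,-0.06,0,0,0,0,0,-0.66,-0.09,0,0,0,0,0,-0.66,-0.12,0,0,0,0,0,-0.66,-0.14,0,0,0,0,0,-0.66,-0.14,0.06,0,0,0,0,-0.66,-0.14,0.1,0,0,0,0,-0.66,-0.14,0.1,0,0,0,0,-0.66,-0.14,0.1,0,0,0,0,-0.66]}}

```text
t: 22.97
ee_pos: [0.4658, 0.1403, 0.2083]
orientation: [-0.435, 0.558, 0.435, 0.557]
wrist_force: [0.6, -0.2, -0.2]
opening: 0.169
```

```bash
python3 - <<'E'
from h import *
c=env.capture("wrist"); cv2.imwrite("pics/w18.png",c["frame"][:,:,::-1])
c=env.capture("scene"); f=c["frame"][160:290,170:370]; cv2.imwrite("pics/s18.png",cv2.resize(f,None,fx=4,fy=4,interpolation=2)[:,:,::-1])
c=env.capture("top"); f=c["frame"][140:270,190:390]; cv2.imwrite("pics/t18.png",cv2.resize(f,None,fx=4,fy=4,interpolation=2)[:,:,::-1])
E
```

```text
(no output)
```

View pics/w18.png

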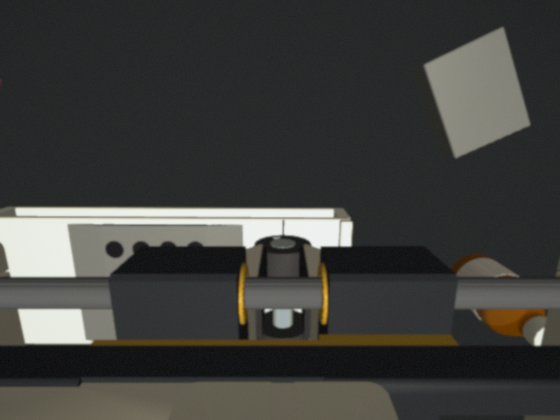

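View pics/s18.png

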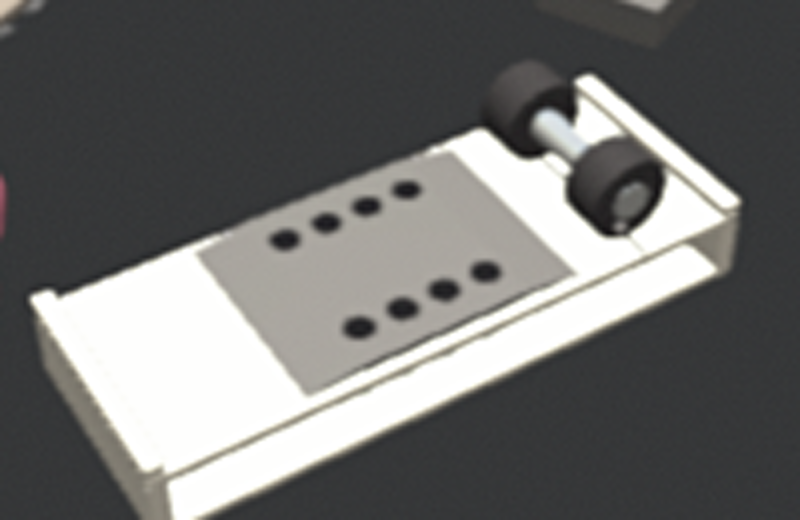

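View pics/t18.png

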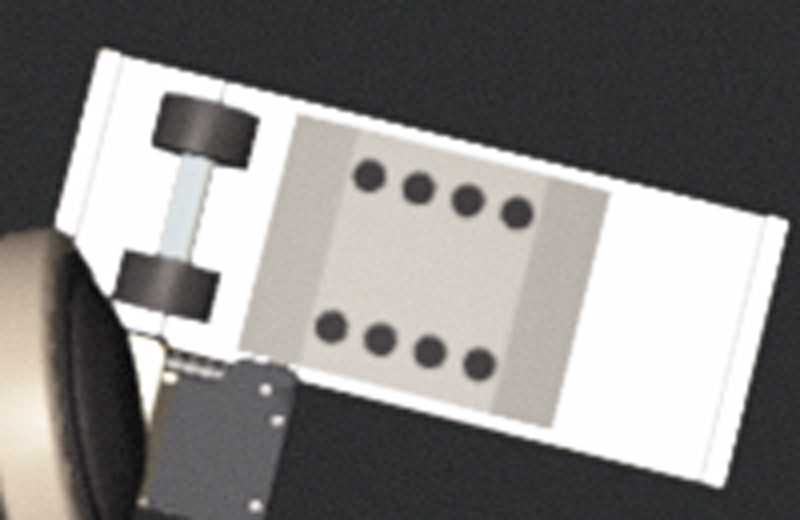

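The top view shows the roller standing alone over the line, whose ends are at (224,90) and (163,325) in the zoom, with its axle (198,157)-(177,262) displaced outward by parallax. All eight stoppers show as flat discs. Last numeric check follows.

```bash
python3 - <<'E'
from h import *
T=env.capture("top");S=env.capture("scene")
g=cv2.cvtColor(T["frame"],cv2.COLOR_RGB2GRAY).astype(float)
fr=T["frame"].astype(float)
# axle midline: rotated sampling along rack y at several x, z=.079
def prof(x,z,ys):
    px=np.array([proj(T,W(x,y,z)) for y in ys],np.float32); return cv2.remap(g.astype(np.float32),px[None,:,0].copy(),px[None,:,1].copy(),cv2.INTER_CUBIC)[0]
ys=np.arange(.100,.150,.0005)
for x in(-.018,-.008,.002,.012,.022):
    p=prof(x,.079,ys); hi=np.percentile(p,85); w=p<(hi+p.min())/2; e=np.where(w)[0]; print("axle x",x,"edges",ys[e[0]],ys[e[-1]],"mid",(ys[e[0]]+ys[e[-1]])/2)
for x in(.066,.069,.071,-.062,-.066,-.07):
    p=prof(x,.05,ys); w=np.clip(np.median(p)-8-p,0,None); k=p.argmin(); s=slice(max(k-6,0),k+7); print("line x",x,ys[k],"com",(w[s]*ys[s]).sum()/w[s].sum(),"depth",np.median(p)-p.min())
def st(c,box):
    return sorted([b[0] for b in darkblobs(c,box,75,8,60)],key=lambda q:q[0])
bt=[b for b in st(T,(262,172,330,238))]; bs=[b for b in st(S,(232,200,302,246))]
print(np.round(bt,1).tolist(),np.round(bs,1).tolist())
bt=np.array(bt);bs=np.array(bs)
if len(bt)==8==len(bs):
    Y=np.array([-50,-22,6,34]*2);
    # match by rough rack coords
    def key(c,b): 
        r=toR(plane(c,b,.0555)); return r
    a=sorted(bt,key=lambda b:(key(T,b)[0]>0,key(T,b)[1])); d=sorted(bs,key=lambda b:(key(S,b)[0]>0,key(S,b)[1]))
    print([ (tri(T,i,S,j)*1e3)[2].round(2) for i,j in zip(a,d)])
E
```

```text
axle x -0.018 edges 0.11500000000000002 0.13300000000000003 mid 0.12400000000000003
axle x -0.008 edges 0.11550000000000002 0.11950000000000002 mid 0.11750000000000002
axle x 0.002 edges 0.11550000000000002 0.11950000000000002 mid 0.11750000000000002
axle x 0.012 edges 0.11600000000000002 0.12000000000000002 mid 0.11800000000000002
axle x 0.022 edges 0.11600000000000002 0.13200000000000003 mid 0.12400000000000003
line x 0.066 0.12500000000000003 com 0.12491070847937594 depth 35.22377
line x 0.069 0.12550000000000003 com 0.1252588651113068 depth 23.829681
line x 0.071 0.12450000000000003 com 0.12453610025810134 depth 16.599548
line x -0.062 0.12450000000000003 com 0.12477879371284901 depth 24.7305
line x -0.066 0.14950000000000005 com 0.14862637400307757 depth 158.02823
line x -0.07 0.14950000000000005 com 0.14807915892015375 depth 180.41074
[[266.0, 236.7], [272.4, 221.5], [281.9, 183.6], [284.6, 224.5], [294.2, 186.7], [297.1, 227.6], [306.4, 189.7], [309.3, 230.7], [318.8, 193.0]] [[240.7, 219.5], [251.4, 215.4], [259.2, 241.5], [261.1, 211.2], [270.3, 236.8], [271.2, 207.0], [280.7, 232.1], [291.0, 227.5]]
```

```bash
python3 - <<'E'
from h import *
T=env.capture("top"); g=cv2.cvtColor(T["frame"],cv2.COLOR_RGB2GRAY)
g0=cv2.imread("pics/top0.png",0)
for u,v in [(272.4,221.5),(284.6,224.5),(297.1,227.6),(309.3,230.7),(281.9,183.6),(294.2,186.7),(306.4,189.7),(318.8,193)]:
    s=np.s_[round(v)-1:round(v)+2,round(u)-1:round(u)+2]; print(g0[s].mean().round(1),g[s].mean().round(1))
print(env.get_obs()["wrist_force"]); env.close_job()
E
```

```text
30.9 71.6
32.9 70.0
31.6 69.0
29.6 68.2
29.9 64.8
29.8 64.6
30.4 64.2
30.3 63.3
[ 0.02239952 -0.0318325  -0.28819239]
the job is handed in; nothing more can be done
```

I rolled the roller from its start over the vial block to the engraved line, lifted the arm clear, and handed the job in at about 23 s. Fingertips were set about 15.7 mm apart astride the axle.

- **Force:** while rolling, the downward force read 9.5–14.6 N at the end of each move: 12.8–13.9 N over the stoppers, 9.8–11.4 N down the far slope. I only had readings at those moments, but none came near 25 N.
- **Rolling:** the dot on the wheel's hub turned along the way, so it rolled. The pushing force stayed between about 0 and 7 N.
- **Stoppers:** nothing measured their depth directly. The signs that all eight are flush:
  - The axle stayed level within 0.1 mm across the flat.
  - The domes' inner rings vanished from the wrist view.
  - All eight stopper tops changed alike in the top view, from about 30 to 63–72 in brightness.
- **Final position:** the roller stands free with its axle over the line and did not move when I lifted off. The two cameras disagree slightly: the wrist camera puts the axle about 0.2–0.3 mm short of the line, the top camera about 0.7 mm. The top camera's axle reading was clean at only two of five points.
- **Did not match the text:** the fingertips met the axle about 25 mm higher than the reported tool point implied. I made contact by watching the force.

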